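Unlatch and open the altar's incense chest

TASK

Swing the brass latch lever of the low wooden chest away until it is completely clear of the lid, then raise the lid (it has a finger tab on its front edge) until it stands about upright and leave it standing open. The latch sits under a slatted shelf, so reach in at a slant; do not shift the teapot, cups, bowl or candlestick.

Things in the scene. Friction and masses are not known exactly. Their poses are not given: they have to be found in the camera images.
- chest: Fixed dark wooden chest 140 (x) x 300 (y) x 102 mm high, lid included; origin under its centre, z up, front (latch, tab) faces its -x, the robot's side. A slatted shelf, part of the chest, overhangs its left (+y) half: chest x -100 to +140 mm, y +20 to +220 mm, underside 335 mm above the ledge, on two 16 mm posts at x +130 mm, y +35 and +205 mm. Nothing stands over the right half.
- latch (a joint): Brass latch lever, turning in the level plane about an upright pivot, in rad. 0: it points to chest +x, lying over the lid, which it blocks; grows as the free end swings to the left (chest +y) and then out in front of the chest; clear of the lid from 1.3, stop at 1.9. Stiff (2 to 3 N at the knob); stays where it is left.
- latch_pivot (a point): Latch pivot axis at mid-height of the bar: chest (-92, +80, 112) mm. The bar is 14 mm wide, 12 mm high (z 106 to 118 mm) and reaches 63 mm from the pivot; the pivot stands on a 28 mm wide block on the chest's front, 22 mm ahead of the front face.
- latch_knob (a point): Middle of the upright round brass grip pin (knob) on the latch's bar, 54 mm from the pivot; 16 mm diameter, from the bar's top (z 118 mm) to z 152 mm.
- lid (a joint): Lid angle in rad: 0 shut, grows as the front rises, 1.57 upright, stop at 1.65. Stiff hinge (about 5 N at the tab); the lid stays where it is left.
- lid_hinge (a point): Lid's hinge axis, along chest y, at chest (+70, 0, 90) mm: the far rim. The lid is 12 mm thick, its underside at z 90 mm when shut.
- tab_edge (a point): Middle of the lower front edge of the lid's finger tab, moving with the lid; when shut at chest (-95, -90, 90) mm. The tab is 70 mm wide (y), 12 mm thick and sticks out 25 mm ahead of the chest's front face, with free space below it; its axes are the lid's (x towards the hinge, z out of the lid's top).
- teapot: Red ceramic teapot, 110 mm wide body, 100 mm high, to the right of the chest; bystander, origin under its centre.
- cup0: Small white porcelain cup, 54 mm wide, 42 mm high; bystander, origin under its centre.
- cup1: A like porcelain cup; bystander.
- cup2: A like porcelain cup; bystander.
- incense_bowl: Aluminium bowl, 110 mm wide, 60 mm high, to the left of the chest; bystander, origin under its centre.
- candlestick: Brass candlestick with candle, 64 mm wide, 166 mm high; bystander, origin under its centre.

How it is judged:
On the way, in this order (a step that is already met when the one before it is completed fails the run):
1. the latch is swung clear (past 1.35 rad) while the lid is still shut (value of joint latch above 1.35 rad and value of joint lid below 0.1 rad), for 0.1 s.
2. the lid is raised to about upright (past 1.25 rad) (value of joint lid above 1.25 rad), for 0.2 s.
At the end, for the whole second after the job is handed in: The latch lever is clear of the lid (above 1.3 rad) and the lid stands open at rest above 1.25 rad (72 degrees) (value of joint latch above 1.3 rad and value of joint lid above 1.25 rad and velocity of joint lid between -0.05 and 0.05 rad/s); the robot touches nothing.
It fails at once if the teapot, a cup, the bowl or the candlestick is shifted by more than 30 mm (distance of any of teapot, cup0, cup1, cup2, incense_bowl, candlestick from where it was at the start of the episode above 0.03 m).
It also fails if it takes over 56 s, if anything falls off the work surface, if the arm or the gripper's body presses on something with over 40 N, if the wrist force passes 120 N, or if a joint passes its speed limit or range.

ROBOT

A 6-joint arm with a two-finger parallel gripper is mounted at the origin on the work surface. World frame = base frame: x ahead of the robot, y to its left, z up, the work surface at z = 0. Lengths are in m, angles in rad, forces in N, time in s.
With the tool pointing down it reaches from about 0.3 to 0.85 m from the base axis. Payload 4.2 kg.
Tool frame: the origin (TCP) lies between the finger pads; the fingertips stand 8 mm ahead of it and the grasp point (between the pads) lies 11 mm behind it; z points along the fingers, y is the direction in which the jaws open and shut (so a half turn about z gives the same grasp; the last joint's range is limited). The gripper opens to 91 mm and grips with 3 to 60 N. Pads are 32 mm wide; open, the fingers measure 118 mm over their backs; the gripper's body (76 mm by 178 mm) begins 60 mm behind the grasp point.
Start: joints at [1.16, 0.32, 1.565, -0, 1.257, -0.02], TCP at [0.219, 0.532, 0.197] pointing down, gripper open.
Joint ranges: [-3.11, 3.11], [-0.84, 2.01], [0.21, 2.61], [-1.34, 4.49], [0.05, 2.63], [-2.56, 2.56]. Speed limits (rad/s): [2.57, 2.57, 3.14, 3.14, 3.14, 3.14].

INTERFACE

Orientations are given as a unit quaternion [x, y, z, w].
In Python, from bench import ctrl, cams, order, search_frame, masks_of gives the robot as it stands.
- The arm moves only by the tool move_arm, never from a script. Its argument "moves" is a list of rows, each a list of 7 numbers: the turn, a rotation vector about the tool's x, y, z in rad, then the shift along the tool's x, y, z in mm, then the opening, from 0 (shut) to 1 (fully open). In form: [[rx, ry, rz, x, y, z, jaw], ...]. A call has 1 to 5 rows; each row is the pose to reach, as a shift and turn from the pose commanded when the call began, along the tool's axes at that moment; what a row does not reach only later rows make up. A row lasts 1/12 s, in which the tool goes at most 41.7 mm and 7.16 degrees, less where a joint would pass 70% of its speed; a pose out of reach is approached as far as the arm can. A call with a gripper value outside its range is refused whole. The fingers move at their own pace and stop on an object; the grip force is fixed at half the most. Time passes only in rows, so rows that repeat a pose let the fingers close. It gives the time, the measured TCP pose, the force and the opening at its end, in the units of the state.
- ctrl.observe(): the state, without advancing time (a new reading comes with each control period).
- cams.capture(name): name is "side" or "top"; returns a dict with "color" (384x512x3 uint8, blue, green, red), "z_map" (384x512 float32, m along the optical axis (not along the pixel's ray), 0 where there is no reading), "vertical_fov" (degrees; the focal length in pixels is half the picture's height over the tangent of half this angle, whatever the lens; pixels are square), "cx", "cy" (the principal point, pixels), "k1" (the pictures are not rectified: a ray, as slopes to the right and down, at radius r is drawn at 1 + k1 r^2 times it, then the intrinsics apply), "extrinsics" (4x4, takes a point from camera to world coordinates). Camera axes: x right, y down, z forward; pixel columns grow to the right and rows downward; lengths in m; the calibration is good to about 2 mm. A picture is of the moment at which its call begins.
- order.finish_job(): hands the job in, once; it reports no verdict.
Trained networks look in a picture, given as the dict that the camera call returned (one of the last four; its "shot" number tells which), for a name from the list of things; names that differ only in an ending like _2 or _b are one class to them, and where a whole thing is asked for, a point or a joint stands for the part that bears it (a point fixed in the world has none). Each returns a list of dicts, best first, with "score" (0 to 1); they miss things now and then, are a little off and sometimes report something else, mostly with a low value. They report only what shows in the picture. A call takes as long as a camera call.
- search_frame(picture, name): "box" ([left, top, right, bottom] in pixels, round what is visible of it).
- masks_of(picture, name): "pixels" (384x512 bool, what is visible of it) and "box" ([left, top, right, bottom] in pixels, round what is visible of it).
The state is a dict: "time_s": time; "joint_positions": joint angles; "dq": joint speeds; "effort": joint torques, N m; "ee_pos": TCP position; "eef_rot": TCP orientation; "wrist_force": force on the tool from outside, world axes, zero at the start; "torque": the same for the moment, N m; "finger_gap": opening from 0.0 (shut) to 1.0 (fully open).
Only numpy, scipy, OpenCV 4.12 (cv2) and the standard library are available. Lean on these libraries where they do the work, as an engineer would, in place of code of your own. Each camera call takes 0.05 s, during which the arm holds its last target.

## Working session

There is one attempt and no reset: what is moved stays moved. The work goes in short steps, Python scripts to look and compute and a tool call to move; the robot and the scene stay as the last step left them, time stands still between calls to the robot, and variables do not carry over. Pictures are saved under pics/ and viewed, and the job is handed in when it is done.

Besides the shell and the picture viewer there is one more tool, called after "Emit:" as a command line: name --pt "numbers of a row" for each row, then --argument value for the rest. move_arm: Moves the arm, as the interface text tells. Its arguments: {"type":"object","properties":{"moves":{"type":"array"}},"required":["moves"]}

```bash
ls; mkdir -p pics
cat > shot.py <<'E'
from bench import ctrl, cams, order, search_frame, masks_of
import cv2, numpy as np, pickle, sys
def info(c): return {k:(np.round(v,3).tolist() if hasattr(v,'shape') else v) for k,v in c.items() if k not in('color','z_map')}
E
python3 - <<'E'
from shot import *
for n in ('side','top'):
    c=cams.capture(n); cv2.imwrite(f'pics/{n}0.png',c['color']); print(info(c)); pickle.dump(c,open(f'{n}0.pkl','wb'))
    for t in ['chest','latch','latch_knob','lid','tab_edge','teapot','cup0','incense_bowl','candlestick']:
        print(t,[(round(d['score'],2),np.round(d['box']).tolist()) for d in search_frame(c,t)][:4])
print(ctrl.observe())
E
```

```text
pics
{'vertical_fov': 45.475984713078134, 'cx': 261.91011681730805, 'cy': 194.23412990825227, 'k1': -0.0713034808542297, 'extrinsics': [[0.681, -0.376, 0.629, -0.114], [-0.732, -0.332, 0.594, -0.654], [-0.015, -0.865, -0.502, 0.661], [0.0, 0.0, 0.0, 1.0]], 'shot': 1}
chest [(0.84, [190.0, 40.0, 342.0, 265.0])]
latch [(0.48, [224.0, 158.0, 242.0, 186.0])]
latch_knob [(0.47, [225.0, 161.0, 239.0, 188.0])]
lid [(0.95, [224.0, 161.0, 338.0, 229.0])]
tab_edge [(0.74, [223.0, 162.0, 340.0, 230.0])]
teapot [(0.8, [326.0, 242.0, 382.0, 321.0])]
cup0 [(0.95, [208.0, 230.0, 232.0, 251.0]), (0.93, [269.0, 270.0, 294.0, 294.0]), (0.64, [168.0, 194.0, 188.0, 219.0])]
incense_bowl [(0.89, [203.0, 157.0, 232.0, 189.0])]
candlestick [(0.86, [358.0, 195.0, 384.0, 269.0])]
{'vertical_fov': 50.949914443853174, 'cx': 262.939476656726, 'cy': 190.4156068958568, 'k1': -0.0074387291710640725, 'extrinsics': [[-0.028, -0.995, 0.098, 0.512], [-1.0, 0.028, -0.0, -0.003], [-0.003, -0.098, -0.995, 1.021], [0.0, 0.0, 0.0, 1.0]], 'shot': 2}
chest [(0.97, [120.0, 56.0, 330.0, 229.0])]
latch []
latch_knob []
lid [(0.
[... 363 characters left out ...]
0, 156.0, 393.0, 183.0])]
{'time_s': 1.0, 'joint_positions': array([ 1.15999718e+00,  3.19607384e-01,  1.56448955e+00,  2.20764340e-05,
        1.25737432e+00, -1.99969120e-02]), 'dq': array([ 0.00043329, -0.00323727, -0.00141701,  0.00080364,  0.00082731,
        0.00252439]), 'effort': array([ 6.15914960e-04, -4.12352479e+01, -2.32238245e+01,  7.27796881e-02,
        3.75635200e-02,  1.60347315e-05]), 'ee_pos': array([0.21903862, 0.53168058, 0.19697576]), 'eef_rot': array([1.94163371e-01, 9.80969205e-01, 6.15405556e-05, 2.71551419e-06]), 'wrist_force': array([-0.19789205, -0.52882526,  0.73689896]), 'torque': array([ 0.00938086,  0.00837708, -0.01496924]), 'finger_gap': 1.0016929025793158}
```

Run:
```python
import cv2,pickle
c=pickle.load(open('side0.pkl','rb'))['color'][20:320,150:430]
cv2.imwrite('pics/side0c.png',cv2.resize(c,None,fx=2,fy=2,interpolation=cv2.INTER_CUBIC)[:600])
c=pickle.load(open('top0.pkl','rb'))['color'][40:290,90:440]
cv2.imwrite('pics/top0c.png',cv2.resize(c,None,fx=2,fy=2,interpolation=cv2.INTER_CUBIC))
```

```text
(no output)
```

View pics/side0c.png

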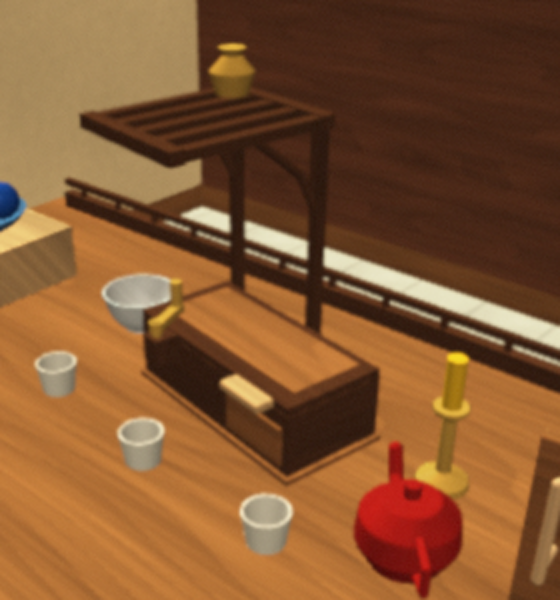

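View pics/top0c.png

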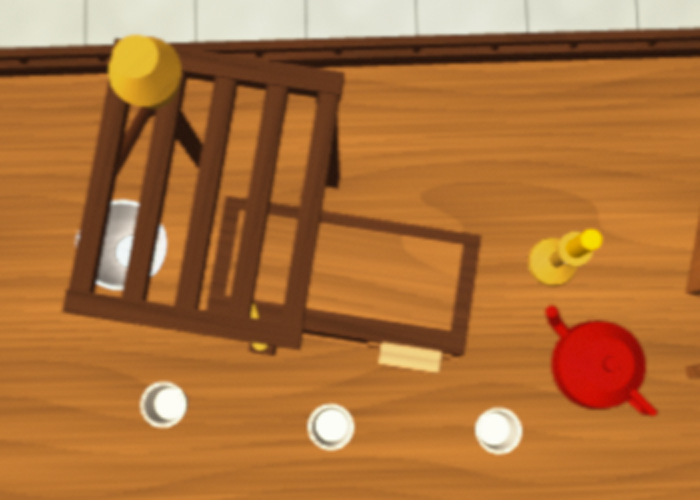

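The side view shows the chest with the latch (about 235,170 full-frame) lying over the lid and the tab at about (272,215). The three cups stand in front, and the teapot and candlestick are to the right. Next I'll measure the chest pose.

```bash
cat > geo.py <<'E'
import numpy as np, cv2
def K(c):
    f=384/2/np.tan(np.radians(c['vertical_fov'])/2); return np.array([[f,0,c['cx']],[0,f,c['cy']],[0,0,1.]]), np.array([c['k1'],0,0,0,0.])
def cloud(c):
    k,d=K(c); v,u=np.mgrid[0:384,0:512]
    # exact model: distorted = (1+k1 r^2)*undist
    p=cv2.undistortPointsIter(np.stack([u,v],-1).reshape(-1,1,2).astype(np.float64),k,d,None,None,(3,50,1e-10)).reshape(384,512,2)
    z=c['z_map'].astype(float); P=np.stack([p[...,0]*z,p[...,1]*z,z],-1)
    E=np.array(c['extrinsics']); W=P@E[:3,:3].T+E[:3,3]; W[z==0]=np.nan; return W
def proj(c,X):
    E=np.linalg.inv(np.array(c['extrinsics'])); k,d=K(c)
    return cv2.projectPoints(np.asarray(X,float).reshape(-1,1,3),cv2.Rodrigues(E[:3,:3])[0],E[:3,3],k,d)[0].reshape(-1,2)
def Tch(cx,cy,th):
    c,s=np.cos(th),np.sin(th); return np.array([[c,-s,0,cx],[s,c,0,cy],[0,0,1,0],[0,0,0,1.]])
E
python3 - <<'E'
from geo import *; import pickle
from scipy.optimize import minimize
allp=[]
for n in('side','top'):
    c=pickle.load(open(n+'0.pkl','rb')); W=cloud(c)
    t=W[(abs(W[...,0]-.5)<.3)&(abs(W[...,1])<.4)]; print(n,'table z',np.nanmedian(t[:,2][abs(t[:,2])<.02]))
    m=(W[...,2]>.094)&(W[...,2]<.108)&(W[...,0]>.35)&(W[...,0]<.75)&(abs(W[...,1])<.3)
    hsv=cv2.cvtColor(c['color'],cv2.COLOR_BGR2HSV)
    n_,l,s,ce=cv2.connectedComponentsWithStats(m.astype(np.uint8)); 
    for i in range(1,n_):
        if s[i,4]>60: q=W[l==i]; print(n,s[i].tolist(),q.min(0).round(3),q.max(0).round(3),np.median(q[:,2]).round(4))
    k=1+np.argmax(s[1:,4]); 
    q=W[l==k]; print(cv2.minAreaRect((q[:,:2]*1000).astype(np.float32)))
    r=search=None
    # things
for n in('side','top'):
    c=pickle.load(open(n+'0.pkl','rb')); W=cloud(c)
    boxes={'side':{'tea':[326,242,382,321],'c0':[208,230,232,251],'c1':[269,270,294,294],'c2':[168,194,188,219],'bowl':[203,157,232,189],'can':[358,195,384,269]},
    'top':{'tea':[360,195,418,247],'c0':[162,231,184,251],'c1':[244,244,269,263],'c2':[327,246,350,265],'bowl':[139,142,170,183],'can':[354,156,393,183]}}[n]
    for k,b in boxes.items():
        q=W[b[1]:b[3],b[0]:b[2]].reshape(-1,3); q=q[(q[:,2]>.02)&(q[:,2]<.2)]; print(n,k,np.percentile(q,[2,98],axis=0).round(3).tolist())
E
```

```text
side table z 0.0008805441957386861
side [221, 161, 119, 67, 3788] [ 0.515 -0.16   0.094] [0.725 0.146 0.108] 0.1031
side [221, 170, 14, 10, 72] [0.584 0.13  0.094] [0.632 0.159 0.104] 0.102
side [366, 219, 19, 12, 129] [ 0.631 -0.288  0.097] [ 0.671 -0.247  0.108] 0.1055
((614.2257690429688, 3.6813201904296875), (303.8078308105469, 176.9862060546875), 79.10404968261719)
top table z 0.001134952290496427
top [193, 138, 20, 59, 628] [0.593 0.111 0.098] [0.729 0.157 0.108] 0.103
top [217, 142, 22, 59, 841] [0.582 0.051 0.099] [0.718 0.102 0.108] 0.1041
top [241, 145, 89, 82, 5195] [ 0.518 -0.158  0.094] [0.708 0.048 0.108] 0.104
top [368, 162, 18, 11, 66] [ 0.636 -0.285  0.101] [ 0.66  -0.246  0.108] 0.1063
((611.037353515625, -52.798736572265625), (186.51431274414062, 165.33155822753906), 79.40508270263672)
side tea [[0.461, -0.362, 0.025], [0.649, -0.248, 0.095]]
side c0 [[0.429, -0.004, 0.021], [0.479, 0.046, 0.043]]
side c1 [[0.42, -0.205, 0.02], [0.469, -0.156, 0.044]]
side c2 [[0.463, 0.195, 0.021], [0.513, 0.246, 0.043]]
side bowl [[0.548, 0.09, 0.022], [0.729, 0.319, 0.121]]
side can [[0.523, -0.321, 0.022], [0.661, -0.253, 0.167]]
top tea [[0.47, -0.354, 0.035], [0.576, -0.248, 0.097]]
top c0 [[0.469, 0.198, 0.022], [0.516, 0.245, 0.046]]
top c1 [[0.435, -0.004, 0.021], [0.479, 0.047, 0.046]]
top c2 [[0.425, -0.206, 0.02], [0.468, -0.155, 0.046]]
top bowl [[0.635, 0.224, 0.02], [0.732, 0.3, 0.062]]
top can [[0.637, -0.279, 0.02], [0.672, -0.248, 0.169]]
```

```bash
python3 - <<'E'
from geo import *; import pickle
from scipy.optimize import minimize
pts=[]
for n in('side','top'):
    c=pickle.load(open(n+'0.pkl','rb')); W=cloud(c)
    m=(W[...,2]>.096)&(W[...,2]<.1075)&(W[...,0]>.49)&(W[...,0]<.76)&(abs(W[...,1])<.2)
    p=W[m]; p=p[:,:2]
    # point-in-box soft fit: box = lid + tab ; count outside dist + size fixed
    def sd(q,x0,x1,y0,y1):
        return np.maximum(np.maximum(x0-q[:,0],q[:,0]-x1),np.maximum(y0-q[:,1],q[:,1]-y1))
    gx,gy=np.meshgrid(np.arange(.45,.8,.001),np.arange(-.22,.22,.001)); 
    pix=.0011 if 0 else .0015
    def cost(v):
        cx,cy,th=v; c_,s_=np.cos(th),np.sin(th); d=p-[cx,cy]; q=np.c_[c_*d[:,0]+s_*d[:,1],-s_*d[:,0]+c_*d[:,1]]
        s=np.minimum(sd(q,-.07,.07,-.15,.15),sd(q,-.095,-.07,-.125,-.055))
        return np.mean(np.clip(s,0,.01))
    best=min((minimize(cost,[.62+a,b,-.19+t],method='Nelder-Mead',options=dict(xatol=1e-5,fatol=1e-9,maxiter=800)) for a in(-.005,.005) for b in(-.005,.005) for t in(-.02,.02)),key=lambda r:r.fun)
    v=best.x; print(n,v.round(4),best.fun)
    c_,s_=np.cos(v[2]),np.sin(v[2]); d=p-v[:2]; q=np.c_[c_*d[:,0]+s_*d[:,1],-s_*d[:,0]+c_*d[:,1]]
    far=(q[:,1]<-.06)|(n=='side')
    print('x rng no tab',np.percentile(q[(q[:,1]>-.05)|(q[:,1]<-.13)][:,0],[1,99]).round(4),'tab x',np.percentile(q[(abs(q[:,1]+.09)<.03)][:,0],[.5,99.5]).round(4),'tab y',np.percentile(q[q[:,0]<-.075][:,1],[2,98]).round(4),'y',np.percentile(q[q[:,0]>-.06][:,1],[.5,99.5]).round(4))
E
python3 - <<'E'
import sys; sys.path.insert(0,'.')
from geo import *; import pickle
for n in('side','top'):
    c=pickle.load(open(f'{n}0.pkl','rb')); im=cv2.resize(c['color'],None,fx=3,fy=3,interpolation=cv2.INTER_CUBIC)
    T=Tch(.622,-.003,-.19)
    def L(a,col):
        P=np.c_[np.array(a,float)/1000,np.ones(len(a))]@T.T
        cv2.polylines(im,[np.int32((proj(c,P[:,:3])+.5)*3)],False,col,1)
    L([(-70,-150,102),(70,-150,102),(70,150,102),(-70,150,102),(-70,-150,102),(-70,-150,0),(-70,150,0),(-70,150,102)],(0,255,0))
    L([(-70,-55,102),(-95,-55,102),(-95,-125,102),(-70,-125,102)],(255,0,0))
    L([(-100,20,335),(140,20,335),(140,220,335),(-100,220,335),(-100,20,335)],(255,255,0))
    L([(-92,80,118),(-29,80,118)],(0,0,255)); L([(-38,80,118),(-38,80,152)],(255,0,255))
    b={'side':(180,30,400,270),'top':(100,40,350,270)}[n]
    cv2.imwrite(f'pics/{n}0o.png',cv2.resize(im[b[1]*3:b[3]*3,b[0]*3:b[2]*3],None,fx=.8,fy=.8))
E
```

```text
side [ 6.289e-01 -2.000e-04 -1.731e-01] 0.0002484213241198794
x rng no tab [-0.0951  0.0718] tab x [-0.0948  0.0694] tab y [-0.1222  0.0916] y [-0.1496  0.1481]
top [ 0.6335  0.0007 -0.1847] 6.226351721588729e-05
x rng no tab [-0.07    0.0684] tab x [-0.0943  0.0687] tab y [-0.1227  0.0908] y [-0.1487  0.1484]
```

View pics/side0o.png

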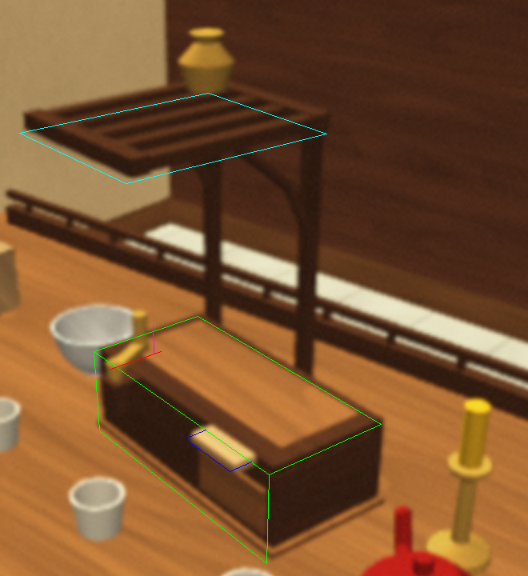

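View pics/top0o.png

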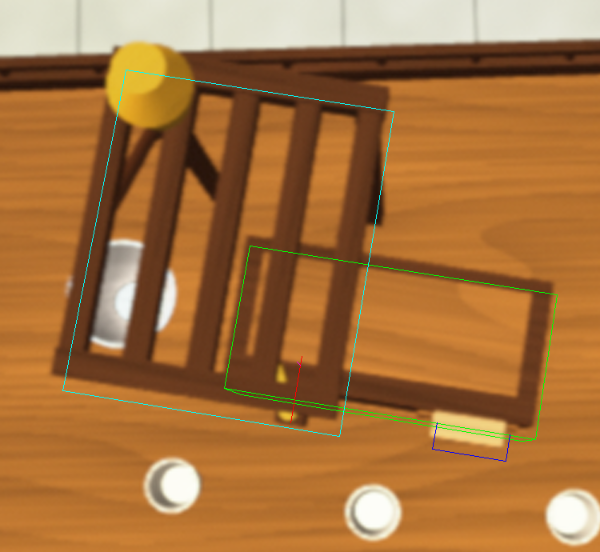

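Run:
```python
import sys; sys.path.insert(0,'.')
from geo import *; import pickle
T=Tch(.633,.0005,-.182)
for n in('side','top'):
    c=pickle.load(open(f'{n}0.pkl','rb')); im=cv2.resize(c['color'],None,fx=3,fy=3,interpolation=cv2.INTER_CUBIC)
    def L(a,col):
        P=np.c_[np.array(a,float)/1000,np.ones(len(a))]@T.T
        cv2.polylines(im,[np.int32((proj(c,P[:,:3])+.5)*3)],False,col,1)
    L([(-70,-150,102),(70,-150,102),(70,150,102),(-70,150,102),(-70,-150,102),(-70,-150,0),(-70,150,0),(-70,150,102)],(0,255,0))
    L([(-70,-55,102),(-95,-55,102),(-95,-125,102),(-70,-125,102)],(255,0,0))
    L([(-100,20,335),(140,20,335),(140,220,335),(-100,220,335),(-100,20,335)],(255,255,0))
    a=0.3; 
    L([(-92,80,118),(-92+63*np.cos(a),80+63*np.sin(a),118)],(0,0,255)); L([(-92+54*np.cos(a),80+54*np.sin(a),118),(-92+54*np.cos(a),80+54*np.sin(a),152)],(255,0,255))
    b={'side':(180,30,400,270),'top':(100,40,350,270)}[n]
    cv2.imwrite(f'pics/{n}0p.png',cv2.resize(im[b[1]*3:b[3]*3,b[0]*3:b[2]*3],None,fx=.8,fy=.8))
    W=cloud(c); Q=(W-T[:3,3])@T[:3,:3]
    m=(Q[...,2]>.122)&(Q[...,2]<.155)&(Q[...,0]>-.12)&(Q[...,0]<.0)&(Q[...,1]>.03)&(Q[...,1]<.16)
    print(n,m.sum(), (np.median(Q[m],0)*1000).round(1), (np.percentile(Q[m],[5,95],axis=0)*1000).round(1).tolist())
    m=(Q[...,2]>.112)&(Q[...,2]<.121)&(Q[...,0]>-.12)&(Q[...,0]<.0)&(Q[...,1]>.03)&(Q[...,1]<.16)
    print(n,m.sum(), (Q[m][:12]*1000).round(0).tolist())
```

```text
side 84 [-49.2  99.6 137.4] [[-93.6, 82.9, 122.5], [-40.7, 107.4, 152.4]]
side 100 [[-51.0, 109.0, 119.0], [-37.0, 102.0, 117.0], [-53.0, 106.0, 118.0], [-51.0, 104.0, 118.0], [-51.0, 100.0, 120.0], [-50.0, 97.0, 121.0], [-47.0, 97.0, 120.0], [-41.0, 100.0, 117.0], [-38.0, 101.0, 115.0], [-61.0, 104.0, 119.0], [-60.0, 101.0, 120.0], [-55.0, 103.0, 117.0]]
top 12 [-94.8  79.4 122.8] [[-98.7, 74.5, 122.1], [-60.8, 93.4, 125.5]]
top 20 [[-46.0, 96.0, 112.0], [-49.0, 95.0, 119.0], [-51.0, 95.0, 116.0], [-53.0, 94.0, 117.0], [-55.0, 91.0, 118.0], [-58.0, 91.0, 121.0], [-60.0, 95.0, 121.0], [-60.0, 93.0, 116.0], [-60.0, 91.0, 119.0], [-62.0, 93.0, 118.0], [-62.0, 90.0, 119.0], [-61.0, 88.0, 117.0]]
```

View pics/side0p.png

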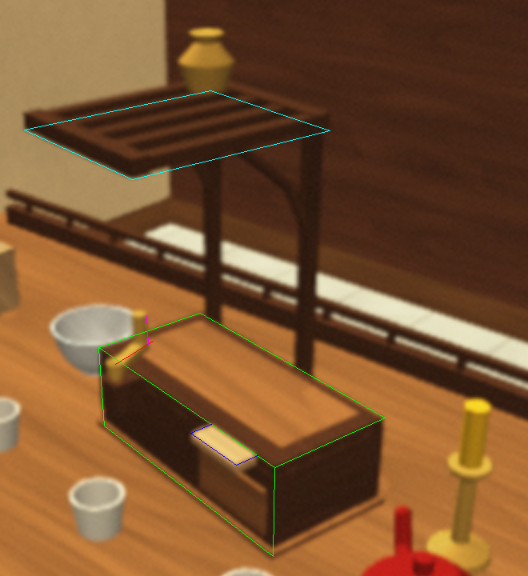

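View pics/top0p.png

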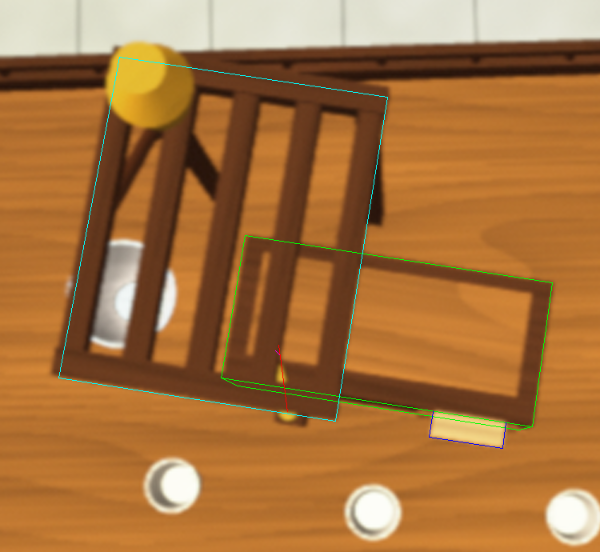

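The chest fit holds in the top view: tab and corners line up within about 3 mm. The latch starts at about 0.4 rad. Next I'll fit the knob and write a planner helper.

```bash
cat > plan.py <<'E'
from geo import *; from scipy.spatial.transform import Rotation as R
T=Tch(.633,.0005,-.182); TH=-.182
def w(p): p=np.asarray(p,float)/1000; return T[:3,:3]@p+T[:3,3]
def ori(yaw,elev,flip=1):
    # yaw world (rad), elev deg of tool above horizontal (90=straight down)
    e=np.radians(elev); z=np.array([np.cos(yaw)*np.cos(e),np.sin(yaw)*np.cos(e),-np.sin(e)])
    y=flip*np.array([-np.sin(yaw),np.cos(yaw),0]); return R.from_matrix(np.c_[np.cross(y,z),y,z])
def tcp(grasp,rot,off=11): return np.asarray(grasp)+rot.as_matrix()[:,2]*off/1000
def rel(p0,r0,p1,r1): 
    return np.r_[(r0.inv()*r1).as_rotvec().round(3),(r0.inv().apply(np.asarray(p1)-p0)*1000).round(1)]
E
python3 - <<'E'
from plan import *; import pickle
c=pickle.load(open('side0.pkl','rb')); h=cv2.cvtColor(c['color'],cv2.COLOR_BGR2HSV)
for a in(.3,.4,.5): print(a,proj(c,[w((-92+54*np.cos(a),80+54*np.sin(a),z)) for z in(118,152)]).round(1).tolist())
W=cloud(c); Q=(W-T[:3,3])@T[:3,:3]*1000
print(h[155:190,220:246,1][::3].tolist() if 0 else '')
m=(Q[...,2]>128)&(Q[...,2]<156)&(Q[...,0]>-75)&(Q[...,0]<0)&(Q[...,1]>60)&(Q[...,1]<160); v,u=np.nonzero(m)
for r in range(v.min(),v.max()+1): 
    k=v==r; print(r,u[k].min(),u[k].max(),Q[r,u[k]].mean(0).round(0).tolist() if k.any() else '')
from bench import ctrl
s=ctrl.observe(); p0=s['ee_pos'];r0=R.from_quat(s['eef_rot'])
k=w((-43,102,142)); print('knob',k)
for fl in(1,-1):
    r=ori(TH+.6,45,fl); g=tcp(k,r); d=r.as_matrix()[:,2]
    print(fl,(r0.inv()*r).as_rotvec().round(3), 'pre',(g-.13*d).round(3),rel(p0,r0,g-.13*d,r))
E
```

```text
0.3 [[241.3, 173.1], [240.8, 161.2]]
0.4 [[239.6, 172.6], [239.0, 160.7]]
0.5 [[237.8, 172.1], [237.2, 160.3]]

160 235 239 [-45.0, 107.0, 152.0]
161 234 240 [-47.0, 103.0, 152.0]
162 234 240 [-48.0, 102.0, 150.0]
163 235 240 [-48.0, 100.0, 148.0]
164 235 240 [-49.0, 99.0, 145.0]
165 235 240 [-48.0, 100.0, 142.0]
166 235 240 [-48.0, 101.0, 139.0]
167 235 240 [-49.0, 100.0, 137.0]
168 235 240 [-49.0, 100.0, 134.0]
169 235 239 [-50.0, 100.0, 131.0]
170 238 240 [-46.0, 97.0, 128.0]
knob [0.60917189 0.1085982  0.142     ]
1 [-0.317 -0.741 -0.766] pre [0.532 0.074 0.226] [-3.170e-01 -7.410e-01 -7.660e-01 -4.638e+02 -3.034e+02 -2.920e+01]
-1 [-0.905  0.387  2.186] pre [0.532 0.074 0.226] [-9.050e-01  3.870e-01  2.186e+00 -4.638e+02 -3.034e+02 -2.920e+01]
```

```bash
cat >> plan.py <<'E'
from scipy.spatial.transform import Slerp
def seq(p0,r0,p1,r1,fr):
    """calls: list of cumulative fraction at call end; prints per-call relative goal"""
    S=Slerp([0,1],R.concatenate([r0,r1])); pp,rr=p0,r0
    for f in fr:
        p,r=p0+f*(p1-p0),S(f); print(f,rel(pp,rr,p,r).tolist()); pp,rr=p,r
E
python3 - <<'E'
from plan import *
from bench import ctrl
s=ctrl.observe(); p0=s['ee_pos'];r0=R.from_quat(s['eef_rot'])
k=w((-44,104,142)); r=ori(TH+.6,45); g=tcp(k,r)-.14*r.as_matrix()[:,2]
seq(p0,r0,np.array([.40,.10,.26]),r,[1/3,2/3,1])
print(g); seq(np.array([.40,.10,.26]),r,g,r,[1])
E
```

```text
0.3333333333333333 [-0.106, -0.247, -0.255, -110.6, -110.1, -21.0]
0.6666666666666666 [-0.106, -0.247, -0.255, -83.0, -133.4, -9.8]
1 [-0.106, -0.247, -0.255, -48.8, -149.4, -8.5]
[0.52518715 0.07371822 0.23321677]
1 [0.0, 0.0, 0.0, -54.4, -74.8, 92.3]
```

Emit:
move_arm --pt "-0.026 -0.062 -0.064 -27.6 -27.5 -5.2 0.7" --pt "-0.053 -0.124 -0.128 -55.3 -55 -10.5 0.7" --pt "-0.08 -0.185 -0.191 -83 -82.6 -15.7 0.7" --pt "-0.106 -0.247 -0.255 -110.6 -110.1 -21 0.7"

```text
time_s: 1.33
ee_pos: [0.2799, 0.3866, 0.2182]
eef_rot: [0.064, 0.989, 0.028, 0.132]
wrist_force: [0.4, -0.2, -0.0]
finger_gap: 0.739
```

Emit:
move_arm --pt "-0.026 -0.062 -0.064 -20.7 -33.3 -2.5 0.7" --pt "-0.053 -0.124 -0.128 -41.5 -66.7 -4.9 0.7" --pt "-0.08 -0.185 -0.191 -62.2 -100 -7.3 0.7" --pt "-0.106 -0.247 -0.255 -83 -133.4 -9.8 0.7"

```text
time_s: 1.67
ee_pos: [0.3395, 0.2428, 0.2395]
eef_rot: [-0.066, 0.962, 0.055, 0.259]
wrist_force: [1.1, -0.5, 0.1]
finger_gap: 0.702
```

Emit:
move_arm --pt "-0.026 -0.062 -0.064 -12.2 -37.3 -2.1 0.7" --pt "-0.053 -0.124 -0.128 -24.4 -74.7 -4.2 0.7" --pt "-0.08 -0.185 -0.191 -36.6 -112 -6.4 0.7" --pt "-0.106 -0.247 -0.255 -48.8 -149.4 -8.5 0.7" --pt "-0.106 -0.247 -0.255 -48.8 -149.4 -8.5 0.7"

```text
time_s: 2.08
ee_pos: [0.3685, 0.1641, 0.2444]
eef_rot: [-0.155, 0.931, 0.082, 0.32]
wrist_force: [-0.5, -0.7, -0.1]
finger_gap: 0.701
```

Emit:
move_arm --pt "0 0 0 0 0 0 0.7"

```text
time_s: 2.17
ee_pos: [0.3683, 0.1627, 0.2435]
eef_rot: [-0.152, 0.932, 0.081, 0.319]
wrist_force: [-0.1, 0.9, -0.8]
finger_gap: 0.698
```

Run:
```python
from plan import *
from bench import ctrl
s=ctrl.observe(); p0=s['ee_pos'];r0=R.from_quat(s['eef_rot']); print(p0,s['joint_positions'].round(3),r0.as_quat())
k=w((-44,104,142)); r=ori(TH+.6,45); g=tcp(k,r)-.14*r.as_matrix()[:,2]
for f in(1,-1): print((r0.inv()*ori(TH+.6,45,f)).as_rotvec())
m=np.array([.42,.09,.25]); seq(p0,r0,m,r,[1]); seq(m,r,g,r,[1])
```

```text
[0.36833172 0.16269545 0.24346211] [ 0.358 -0.334  2.29   0.067  0.517 -1.584] [-0.15248075  0.93179354  0.08134541  0.31920735]
[-0.00915324 -0.11379128 -0.0919075 ]
[-0.17354439  0.01395971  3.04476134]
1 [-0.009, -0.114, -0.092, -25.9, -85.4, 6.2]
1 [0.0, 0.0, 0.0, -51.4, -57.6, 75.2]
```

Emit:
move_arm --pt "-0.003 -0.038 -0.03 -8.6 -28.5 2 0.7" --pt "-0.006 -0.076 -0.061 -17.3 -57 4.1 0.7" --pt "-0.009 -0.114 -0.092 -25.9 -85.4 6.2 0.7" --pt "-0.009 -0.114 -0.092 -25.9 -85.4 6.2 0.7"

```text
time_s: 2.5
ee_pos: [0.3983, 0.1237, 0.2447]
eef_rot: [-0.186, 0.913, 0.086, 0.352]
wrist_force: [-0.2, 0.6, -0.1]
finger_gap: 0.7
```

Emit:
move_arm --pt "0 0 0 -12.8 -14.4 18.8 0.7" --pt "0 0 0 -25.7 -28.8 37.6 0.7" --pt "0 0 0 -38.5 -43.2 56.4 0.7" --pt "0 0 0 -51.4 -57.6 75.2 0.7" --pt "0 0 0 -51.4 -57.6 75.2 0.7"

```text
time_s: 2.92
ee_pos: [0.5064, 0.11, 0.2263]
eef_rot: [-0.183, 0.915, 0.082, 0.35]
wrist_force: [1.3, 0.0, -0.3]
finger_gap: 0.702
```

Run:
```python
from plan import *
from bench import ctrl,cams
s=ctrl.observe(); p0=s['ee_pos'];r0=R.from_quat(s['eef_rot']); print(p0,s['joint_positions'].round(3),s['time_s'])
k=w((-44,104,142)); r=ori(TH+.6,45); g=tcp(k,r)
seq(p0,r0,g,r,[1])
for n in('side','top'):
    c=cams.capture(n); im=c['color']; b={'side':(180,50,380,250),'top':(130,60,380,280)}[n]
    P=[w((-44,104,118)),w((-44,104,152)),p0,g]
    im=cv2.resize(im,None,fx=3,fy=3,interpolation=cv2.INTER_CUBIC)
    for q,col in zip(proj(c,P),[(255,0,255)]*2+[(0,255,0),(255,255,0)]): cv2.circle(im,tuple(int(x) for x in (q+.5)*3),3,col,-1)
    cv2.imwrite(f'pics/{n}1.png',im[b[1]*3:b[3]*3,b[0]*3:b[2]*3][:600])
```

```text
[0.50644898 0.10999741 0.22629492] [ 1.000e-03 -8.300e-02  2.211e+00  7.350e-01  4.260e-01 -2.552e+00] 2.9167
1 [0.006, -0.051, -0.026, -14.6, -41.3, 136.0]
```

View pics/side1.png

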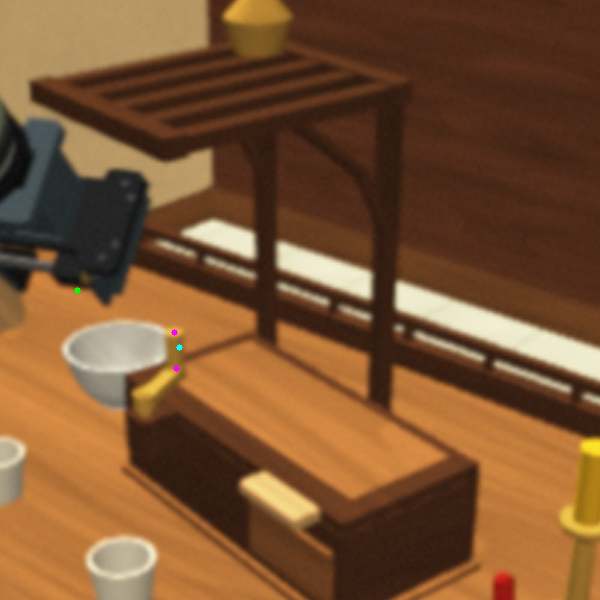

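View pics/top1.png

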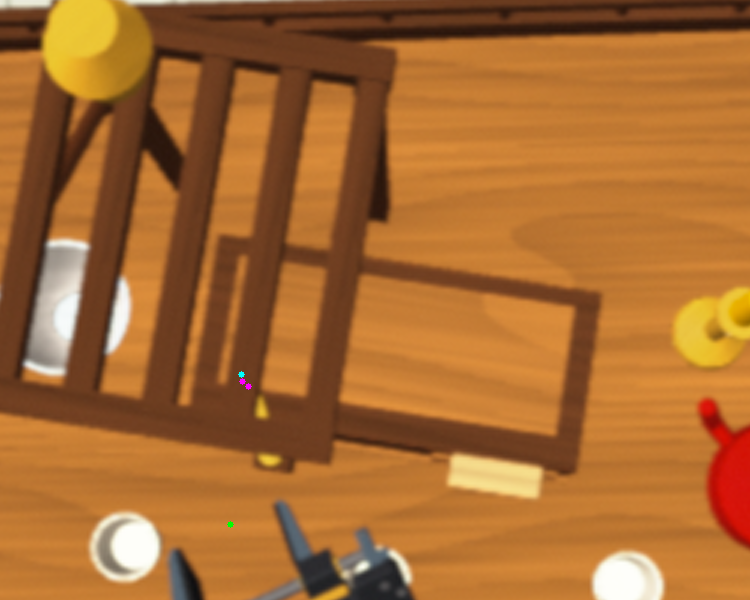

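Joint 6 has reached its limit because of the yaw. I'll use an approach close to radial (world yaw about 0.18) instead.

Run:
```python
from plan import *
from bench import ctrl
s=ctrl.observe(); p0=s['ee_pos'];r0=R.from_quat(s['eef_rot'])
k=w((-44,104,142)); r=ori(.18,47); g=tcp(k,r); d=r.as_matrix()[:,2]
a=g-.12*d; print(a,g); seq(p0,r0,a,r,[1]);  seq(a,r,g,r,[1])
```

```text
[0.5354136  0.0974375  0.22171755] [0.61593117 0.11208924 0.13395511]
1 [0.17, -0.021, 0.152, -16.5, -25.4, 19.1]
1 [0.0, 0.0, -0.0, 0.0, 0.0, 120.0]
```

Emit:
move_arm --pt "0.085 -0.01 0.076 -8.2 -12.7 9.5 0.7" --pt "0.17 -0.021 0.152 -16.5 -25.4 19.1 0.7" --pt "0.17 -0.021 0.152 -16.5 -25.4 19.1 0.7" --pt "0.17 -0.021 0.152 -16.5 -25.4 19.1 0.7" --pt "0.17 -0.021 0.152 -16.5 -25.4 19.1 0.7"

```text
time_s: 3.43
ee_pos: [0.5342, 0.0974, 0.2226]
eef_rot: [-0.083, 0.926, 0.033, 0.366]
wrist_force: [-0.9, -0.1, 0.2]
finger_gap: 0.697
```

Run:
```python
from plan import *
from bench import ctrl
s=ctrl.observe(); p0=s['ee_pos'];r0=R.from_quat(s['eef_rot'])
print(p0,s['joint_positions'].round(3),s['time_s'])
k=w((-44,104,142)); r=ori(.18,47); g=tcp(k,r); d=r.as_matrix()[:,2]
seq(p0,r0,g,r,[1])
```

```text
[0.53417942 0.09742565 0.2225993 ] [ 0.144 -0.054  2.211  0.101  0.233 -1.695] 3.4333
1 [-0.001, 0.003, -0.001, 0.1, -0.1, 121.5]
```

Emit:
move_arm --pt "0 0 0 0 0 20 0.7" --pt "0 0 0 0 0 40 0.7" --pt "0 0 0 0 0 60 0.7" --pt "0 0 0 0 0 80 0.7" --pt "0 0 0 0 0 80 0.7"

```text
time_s: 3.85
ee_pos: [0.5884, 0.1071, 0.1616]
eef_rot: [-0.083, 0.927, 0.033, 0.364]
wrist_force: [0.7, 0.7, -1.0]
finger_gap: 0.701
```

Run:
```python
from plan import *
from bench import ctrl,cams
s=ctrl.observe(); p0=s['ee_pos'];r0=R.from_quat(s['eef_rot'])
print(p0,s['joint_positions'].round(3),s['time_s'],s['wrist_force'].round(1))
r=ori(.18,47); g=tcp(w((-44,104,142)),r); seq(p0,r0,g,r,[1])
for n in('side',):
    c=cams.capture(n); im=c['color']; b={'side':(180,50,380,250)}[n]
    im=cv2.resize(im,None,fx=3,fy=3,interpolation=cv2.INTER_CUBIC)
    cv2.imwrite(f'pics/{n}2.png',im[b[1]*3:b[3]*3,b[0]*3:b[2]*3][:600])
```

```text
[0.58838032 0.10710926 0.161565  ] [ 0.148  0.127  2.211  0.372  0.06  -1.964] 3.85 [ 0.7  0.7 -1. ]
1 [-0.0, -0.002, -0.001, -1.7, -0.0, 39.3]
```

View pics/side2.png

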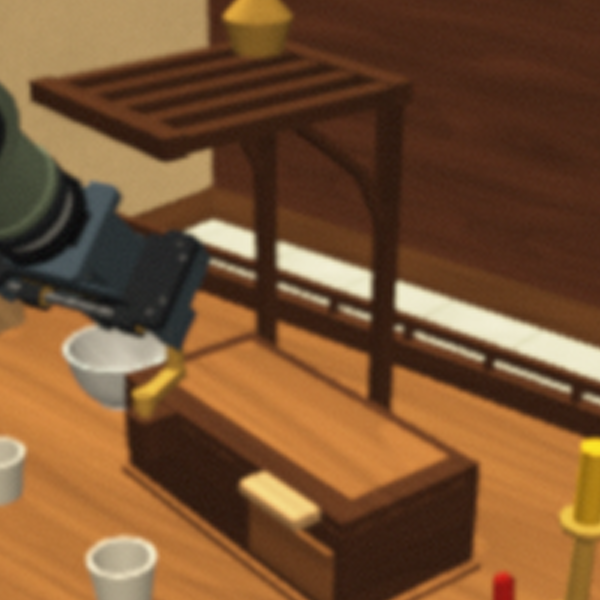

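Joint 5 is almost at its minimum. I'll back off and roll the gripper half a turn, which keeps joint 6 away from its limit. Then I'll come in at a yaw of about 0.42.

Emit:
move_arm --pt "0 0 0 0 0 -30 0.7" --pt "0 0 0 0 0 -60 0.7" --pt "0 0 0 0 0 -90 0.7" --pt "0 0 0 0 0 -110 0.7" --pt "0 0 0 0 0 -110 0.7"

```text
time_s: 4.32
ee_pos: [0.5134, 0.0925, 0.2494]
eef_rot: [-0.083, 0.925, 0.032, 0.37]
wrist_force: [0.2, 0.1, 0.6]
finger_gap: 0.704
```

Emit:
move_arm --pt "0 0 0.12 0 0 0 0.7" --pt "0 0 0.24 0 0 0 0.7" --pt "0 0 0.36 0 0 0 0.7" --pt "0 0 0.48 0 0 0 0.7" --pt "0 0 0.6 0 0 0 0.7"

```text
time_s: 4.73
ee_pos: [0.5143, 0.0927, 0.2442]
eef_rot: [0.197, 0.909, 0.14, 0.34]
wrist_force: [-1.3, 0.5, -1.0]
finger_gap: 0.702
```

Emit:
move_arm --pt "0 0 0.12 0 0 0 0.7" --pt "0 0 0.24 0 0 0 0.7" --pt "0 0 0.36 0 0 0 0.7" --pt "0 0 0.48 0 0 0 0.7" --pt "0 0 0.6 0 0 0 0.7"

```text
time_s: 5.15
ee_pos: [0.5143, 0.0927, 0.2441]
eef_rot: [0.457, 0.81, 0.234, 0.283]
wrist_force: [0.4, 1.0, 1.0]
finger_gap: 0.7
```

Emit:
move_arm --pt "0 0 0.12 0 0 0 0.7" --pt "0 0 0.24 0 0 0 0.7" --pt "0 0 0.36 0 0 0 0.7" --pt "0 0 0.48 0 0 0 0.7" --pt "0 0 0.6 0 0 0 0.7"

```text
time_s: 5.57
ee_pos: [0.5143, 0.0927, 0.2441]
eef_rot: [0.676, 0.639, 0.307, 0.201]
wrist_force: [0.3, -0.2, -0.1]
finger_gap: 0.702
```

Emit:
move_arm --pt "0 0 0.12 0 0 0 0.7" --pt "0 0 0.24 0 0 0 0.7" --pt "0 0 0.36 0 0 0 0.7" --pt "0 0 0.48 0 0 0 0.7" --pt "0 0 0.6 0 0 0 0.7"

```text
time_s: 5.98
ee_pos: [0.5143, 0.0927, 0.2441]
eef_rot: [0.834, 0.411, 0.353, 0.102]
wrist_force: [0.3, 0.9, 0.3]
finger_gap: 0.7
```

Run:
```python
from plan import *
from bench import ctrl,cams
s=ctrl.observe(); p0=s['ee_pos'];r0=R.from_quat(s['eef_rot'])
print(p0,s['joint_positions'].round(3),s['time_s'],s['wrist_force'].round(1))
for y,e in((.42,48),(.4,52)):
  r=ori(y,e,-1); g=tcp(w((-44,104,142)),r); d=r.as_matrix()[:,2]; print(g-.12*d);seq(p0,r0,g-.12*d,r,[.5,1])
```

```text
[0.5142945  0.09266379 0.24410777] [ 0.139 -0.118  2.202  0.087  0.307  0.722] 5.9833 [0.3 0.9 0.3]
[0.54195404 0.08100606 0.22300279]
0.5 [0.081, 0.021, 0.278, -4.0, 7.4, 16.3]
1 [0.081, 0.021, 0.278, -2.0, 9.5, 15.6]
[0.54674066 0.08461343 0.22789317]
0.5 [0.085, -0.016, 0.283, -0.4, 8.8, 16.4]
1 [0.085, -0.016, 0.283, 2.5, 9.9, 15.5]
```

Use yaw 0.42 and elevation 48°.

Emit:
move_arm --pt "0.027 0.007 0.093 -1.3 2.5 5.4 0.7" --pt "0.054 0.014 0.185 -2.7 5 10.8 0.7" --pt "0.081 0.021 0.278 -4 7.4 16.3 0.7" --pt "0.081 0.021 0.278 -4 7.4 16.3 0.7"

```text
time_s: 6.32
ee_pos: [0.5292, 0.0859, 0.2334]
eef_rot: [0.883, 0.307, 0.355, 0.014]
wrist_force: [-0.2, -0.0, -0.5]
finger_gap: 0.698
```

Emit:
move_arm --pt "0.027 0.007 0.093 -0.6 3.2 5.2 0.7" --pt "0.054 0.014 0.185 -1.3 6.3 10.4 0.7" --pt "0.081 0.021 0.278 -2 9.5 15.6 0.7" --pt "0.081 0.021 0.278 -2 9.5 15.6 0.7"

```text
time_s: 6.65
ee_pos: [0.5426, 0.0801, 0.2223]
eef_rot: [0.913, 0.197, 0.35, -0.073]
wrist_force: [0.9, -0.6, -0.2]
finger_gap: 0.699
```

Run:
```python
from plan import *
from bench import ctrl,cams
s=ctrl.observe(); p0=s['ee_pos'];r0=R.from_quat(s['eef_rot'])
print(p0,s['joint_positions'].round(3),s['time_s'],s['wrist_force'].round(1))
r=ori(.42,48,-1); g=tcp(w((-44,104,142)),r); seq(p0,r0,g,r,[.5,1])
```

```text
[0.54263926 0.08012092 0.22228925] [-0.082 -0.015  2.159  0.805  0.461  0.428] 6.65 [ 0.9 -0.6 -0.2]
0.5 [0.001, 0.001, 0.002, 0.3, -0.6, 59.6]
1 [0.001, 0.001, 0.002, 0.2, -0.6, 59.6]
```

Emit:
move_arm --pt "0 0 0 0 0 20 0.7" --pt "0 0 0 0 0 40 0.7" --pt "0 0 0 0.3 -0.6 60 0.7" --pt "0 0 0 0.3 -0.6 70 0.7" --pt "0 0 0 0.3 -0.6 70 0.7"

```text
time_s: 7.07
ee_pos: [0.5845, 0.1021, 0.1694]
eef_rot: [0.913, 0.2, 0.349, -0.073]
wrist_force: [0.1, -0.1, 0.0]
finger_gap: 0.699
```

Run:
```python
from plan import *
from bench import ctrl,cams
s=ctrl.observe(); p0=s['ee_pos'];r0=R.from_quat(s['eef_rot'])
print(p0,s['joint_positions'].round(3),s['time_s'],s['wrist_force'].round(1))
r=ori(.42,48,-1); g=tcp(w((-44,104,142)),r); seq(p0,r0,g,r,[1])
for n in('side','top'):
    c=cams.capture(n); im=c['color']; b={'side':(180,50,380,250),'top':(130,60,380,280)}[n]
    im=cv2.resize(im,None,fx=3,fy=3,interpolation=cv2.INTER_CUBIC)
    cv2.imwrite(f'pics/{n}3.png',im[b[1]*3:b[3]*3,b[0]*3:b[2]*3][:600])
```

```text
[0.584545   0.10210262 0.16941054] [-0.016  0.126  2.168  1.057  0.331  0.194] 7.0667 [ 0.1 -0.1  0. ]
1 [-0.002, 0.004, 0.01, 0.7, 2.0, 48.4]
```

View pics/side3.png

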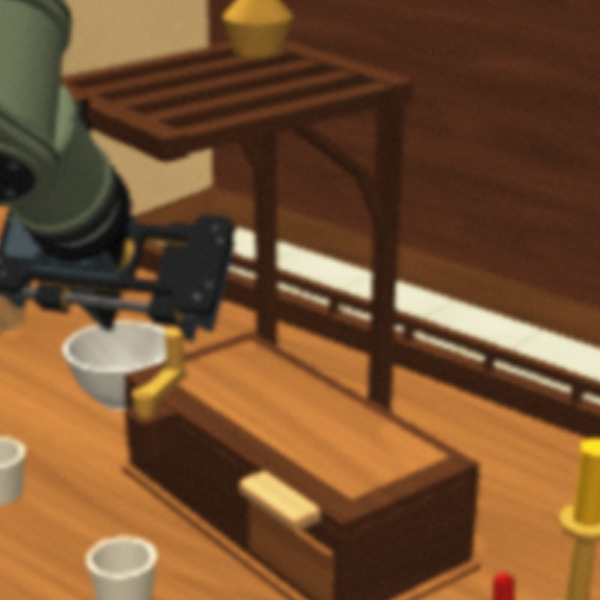

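View pics/top3.png

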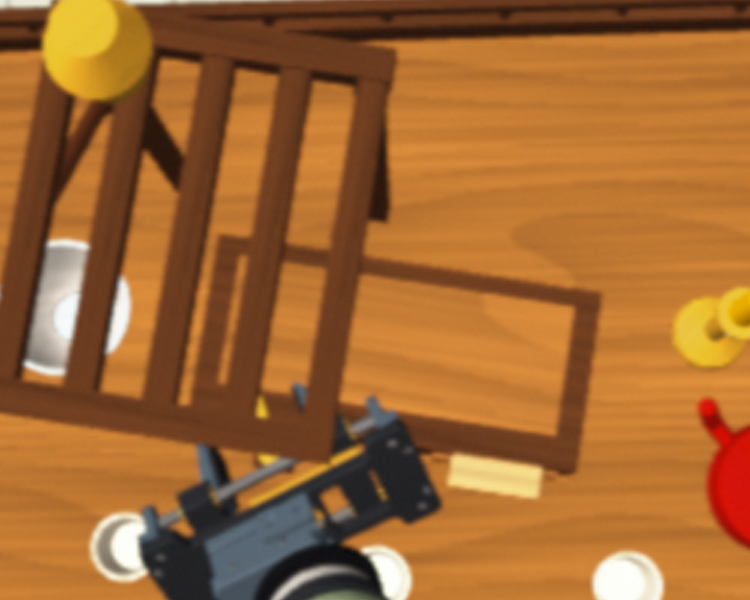

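Emit:
move_arm --pt "0 0 0 0 0.7 14 0.7" --pt "0 0 0 0.5 1.3 28 0.7" --pt "-0.002 0.004 0.01 0.7 2 40 0.7" --pt "-0.002 0.004 0.01 0.7 2 49 0.7" --pt "-0.002 0.004 0.01 0.7 2 49 0.7"

```text
time_s: 7.58
ee_pos: [0.6166, 0.113, 0.1354]
eef_rot: [0.913, 0.193, 0.352, -0.075]
wrist_force: [-0.5, -0.1, -0.1]
finger_gap: 0.698
```

Run:
```python
from plan import *
from bench import ctrl,cams
s=ctrl.observe(); p0=s['ee_pos'];r0=R.from_quat(s['eef_rot'])
print(p0,s['joint_positions'].round(3),s['time_s'],s['wrist_force'].round(1))
r=ori(.42,48,-1); g=tcp(w((-44,104,142)),r); seq(p0,r0,g,r,[1])
for n in('side','top'):
    c=cams.capture(n); im=c['color']; b={'side':(180,50,380,250),'top':(130,60,380,280)}[n]
    im=cv2.resize(im,None,fx=3,fy=3,interpolation=cv2.INTER_CUBIC)
    cv2.imwrite(f'pics/{n}4.png',im[b[1]*3:b[3]*3,b[0]*3:b[2]*3][:600])
```

```text
[0.61661159 0.11300717 0.13542029] [ 0.014  0.225  2.159  1.349  0.274 -0.076] 7.5833 [-0.5 -0.1 -0.1]
1 [0.002, -0.004, -0.002, -1.8, -1.2, 0.6]
```

View pics/side4.png

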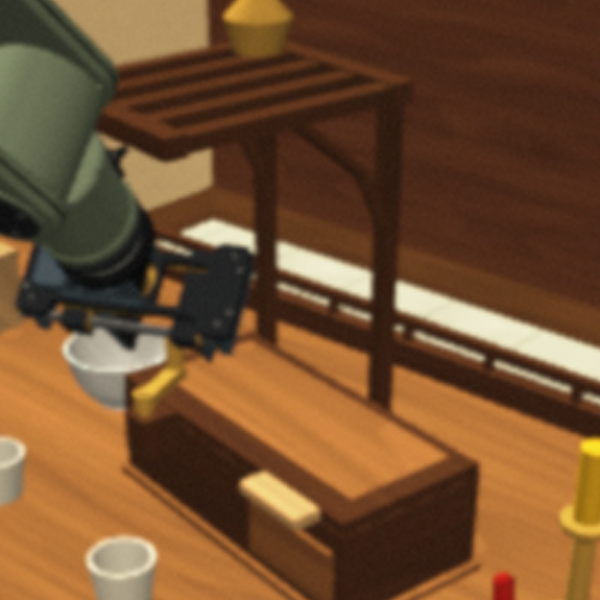

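View pics/top4.png

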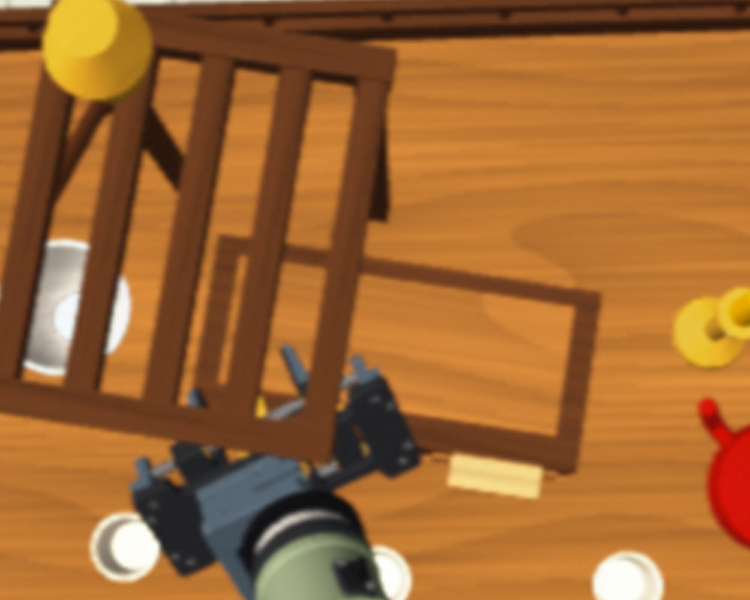

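Emit:
move_arm --pt "0 0 0 -1 -1 0 0.4" --pt "0 0 0 -1 -1 0 0.2" --pt "0 0 0 -1 -1 0 0" --pt "0 0 0 -1 -1 0 0" --pt "0 0 0 -1 -1 0 0"

```text
time_s: 8.1
ee_pos: [0.6157, 0.1132, 0.1353]
eef_rot: [0.913, 0.193, 0.353, -0.075]
wrist_force: [-0.1, 0.2, -0.3]
finger_gap: 0.364
```

Emit:
move_arm --pt "0 0 0 0 0 0 0" --pt "0 0 0 0 0 0 0" --pt "0 0 0 0 0 0 0"

```text
time_s: 8.35
ee_pos: [0.6155, 0.1136, 0.1349]
eef_rot: [0.913, 0.193, 0.352, -0.075]
wrist_force: [-1.8, -0.7, 1.1]
finger_gap: 0.147
```

Emit:
move_arm --pt "0 0 0 0 0 0 0" --pt "0 0 0 0 0 0 0"

```text
time_s: 8.52
ee_pos: [0.6153, 0.1134, 0.1348]
eef_rot: [0.913, 0.193, 0.352, -0.075]
wrist_force: [-3.5, -0.2, 2.3]
finger_gap: 0.12
```

Run:
```python
from plan import *
from bench import ctrl,cams
s=ctrl.observe(); p0=s['ee_pos'];r0=R.from_quat(s['eef_rot'])
gp=p0-.011*r0.as_matrix()[:,2]; q=np.linalg.inv(T)@np.r_[gp,1]*1000
a=np.arctan2(q[1]-80,q[0]+92); print('grasp chest',q.round(1),'ang',a,'rad',np.hypot(q[0]+92,q[1]-80),s['finger_gap'],s['joint_positions'].round(3),s['wrist_force'].round(1))
# arc with fixed tool orientation; calls of ~.2 rad
for st in np.arange(.2,1.45,.2):
    d=[(54*np.cos(a+t)-54*np.cos(a),54*np.sin(a+t)-54*np.sin(a),0) for t in (st-.2,st)]
    dd=T[:3,:3]@(np.array(d[1])-np.array(d[0])); print(round(a+st,2),r0.inv().apply(dd).round(1).tolist())
```

```text
grasp chest [ -43.9  103.7  142.9 1000. ] ang 0.4576355084960342 rad 53.56850113419948 0.11961774100709646 [ 0.014  0.225  2.163  1.36   0.273 -0.086] [-3.5 -0.2  2.3]
0.66 [0.3, -10.8, 0.3]
0.86 [-1.3, -10.6, -1.1]
1.06 [-2.8, -10.1, -2.5]
1.26 [-4.2, -9.1, -3.8]
1.46 [-5.5, -7.8, -5.0]
1.66 [-6.5, -6.2, -5.9]
1.86 [-7.3, -4.3, -6.6]
```

Run:
```python
from plan import *
from bench import ctrl,cams
c=cams.capture('side'); im=cv2.resize(c['color'][130:220,190:310],None,fx=6,fy=6,interpolation=cv2.INTER_CUBIC)
cv2.imwrite('pics/side5.png',im); print(ctrl.observe()['finger_gap'])
```

```text
0.12242429650507634
```

View pics/side5.png

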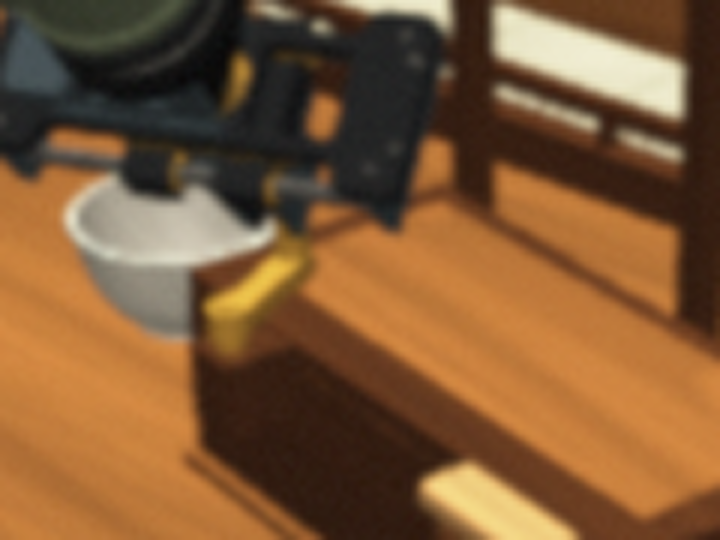

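Emit:
move_arm --pt "0 0 0 0.2 -5.4 0.2 0" --pt "0 0 0 0.3 -10.8 0.3 0" --pt "0 0 0 -0.3 -16.2 -0.2 0" --pt "0 0 0 -1 -21.4 -0.8 0" --pt "0 0 0 -1 -21.4 -0.8 0"

```text
time_s: 8.98
ee_pos: [0.6052, 0.1308, 0.1357]
eef_rot: [0.913, 0.192, 0.353, -0.073]
wrist_force: [-17.2, -10.9, 15.6]
finger_gap: 0.004
```

```bash
cat > st.py <<'E'
from plan import *
from bench import ctrl,cams
s=ctrl.observe(); p0=s['ee_pos'];r0=R.from_quat(s['eef_rot'])
gp=p0-.011*r0.as_matrix()[:,2]; q=np.linalg.inv(T)@np.r_[gp,1]*1000
a=np.arctan2(q[1]-80,q[0]+92); print('grasp chest',q.round(1),'ang',a,'rad',np.hypot(q[0]+92,q[1]-80),s['finger_gap'],s['joint_positions'].round(3),s['wrist_force'].round(1),s['time_s'])
E
cat > arc.py <<'E'
from st import *
for e in np.arange(np.ceil(a*5)/5,1.81,.1):
    dd=T[:3,:3]@np.array([-92+54*np.cos(e)-q[0],80+54*np.sin(e)-q[1],142.5-q[2]]); print(round(e,2),r0.inv().apply(dd).round(1).tolist())
E
python3 arc.py
```

```text
grasp chest [ -57.1  119.   143.9 1000. ] ang 0.8406362629981872 rad 52.33170216767625 0.0042488893718130175 [ 0.063  0.21   2.182  1.394  0.235 -0.083] [-17.2 -10.9  15.6] 8.9833
1.0 [-1.8, -8.6, 0.3]
1.1 [-3.5, -13.4, -1.4]
1.2 [-5.6, -18.0, -3.3]
1.3 [-8.0, -22.3, -5.5]
1.4 [-10.7, -26.2, -8.0]
1.5 [-13.8, -29.7, -10.7]
1.6 [-17.0, -32.9, -13.7]
1.7 [-20.5, -35.5, -16.9]
1.8 [-24.1, -37.7, -20.2]
```

Run:
```python
from plan import *
from bench import ctrl,cams
s=ctrl.observe();p0=s['ee_pos'];z=R.from_quat(s['eef_rot']).as_matrix()[:,2]
c=cams.capture('side'); im=cv2.resize(c['color'],None,fx=6,fy=6,interpolation=cv2.INTER_CUBIC)
for P,col in((p0,(0,255,0)),(p0-.011*z,(255,255,0)),(p0+.008*z,(0,0,255))):
    u=proj(c,P)[0]; cv2.circle(im,tuple(int(x) for x in (u+.5)*6),4,col,-1)
cv2.imwrite('pics/side6.png',im[130*6:220*6,190*6:310*6])
c=cams.capture('top'); cv2.imwrite('pics/top6.png',cv2.resize(c['color'][120:240,160:320],None,fx=5,fy=5,interpolation=cv2.INTER_CUBIC))
```

```text
(no output)
```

View pics/side6.png

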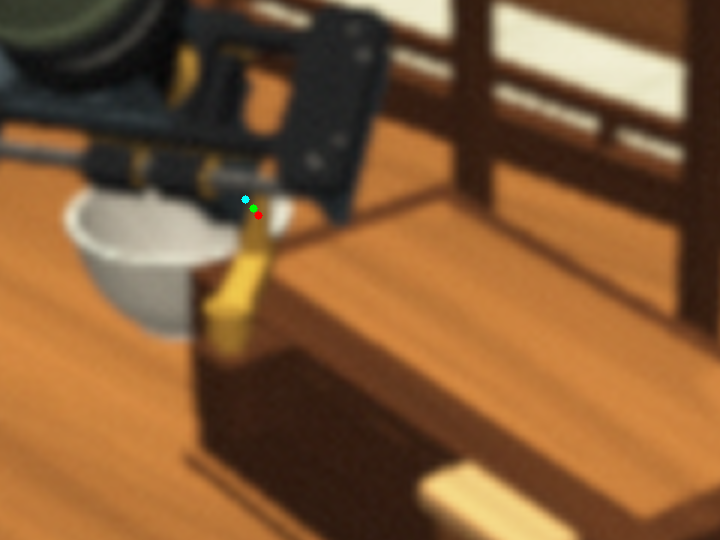

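View pics/top6.png

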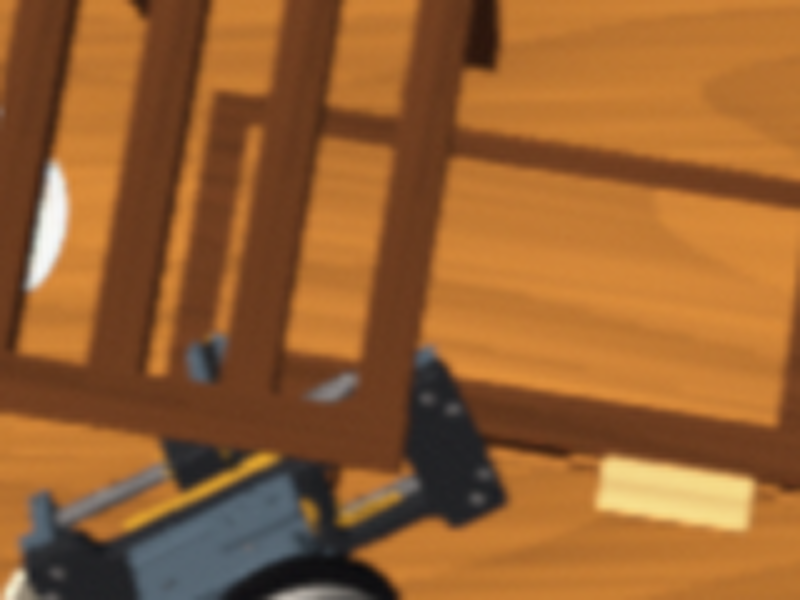

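Run:
```python
from plan import *
from bench import ctrl,cams
c=cams.capture('side')
s=ctrl.observe();p0=s['ee_pos'];r0=R.from_quat(s['eef_rot']); print('tool-frame force',r0.inv().apply(s['wrist_force']).round(1), s['finger_gap'],s['time_s'])
W=cloud(c); Q=(W-T[:3,3])@T[:3,:3]*1000; h=cv2.cvtColor(c['color'],cv2.COLOR_BGR2HSV)
for v in range(160,186,2):
    print(v,[(u,Q[v,u].round(0).astype(int).tolist()) for u in range(228,240,2) if h[v,u,1]>140 and h[v,u,2]>110])
for a in(.6,.7,.8,.9,1.): print(a,proj(c,[w((-92+54*np.cos(a),80+54*np.sin(a),z)) for z in(118,152)]).round(1).tolist())
ti=p0+.008*r0.as_matrix()[:,2]; X=r0.as_matrix()[:,0]
for k in(-16,0,16): print('tip',k,(T[:3,:3].T@(ti+X*k/1000-T[:3,3])*1000).round(1))
```

```text
tool-frame force [ -3.6   2.1 -24.1] 0.0018597508497016713 9.1333
160 []
162 []
164 [(232, [-59, 109, 145])]
166 [(232, [-57, 112, 137])]
168 [(230, [-60, 117, 131]), (232, [-57, 113, 131]), (238, [95, 319, 1])]
170 [(230, [-63, 114, 127]), (232, [-59, 110, 127]), (234, [-51, 114, 123]), (238, [-21, 141, 103])]
172 [(230, [-60, 118, 119]), (232, [-59, 111, 121]), (234, [-52, 112, 118]), (236, [-31, 136, 102]), (238, [-30, 127, 105])]
174 [(228, [-53, 141, 101]), (230, [-68, 107, 120]), (232, [-62, 106, 118]), (234, [-54, 110, 114]), (236, [-40, 122, 105]), (238, [-36, 119, 104])]
176 [(228, [-76, 104, 118]), (230, [-71, 102, 117]), (232, [-71, 93, 120]), (234, [-54, 109, 108]), (236, [-46, 113, 104]), (238, [-41, 111, 104])]
178 [(228, [-84, 91, 120]), (230, [-79, 91, 119]), (232, [-73, 90, 117]), (238, [-46, 104, 102])]
180 [(228, [-92, 79, 122]), (230, [-86, 79, 120]), (232, [-72, 92, 110])]
182 [(228, [-97, 71, 121]), (230, [-91, 71, 120]), (236, [-62, 89, 102])]
184 [(228, [-94, 76, 113]), (230, [-91, 71, 114])]
0.6 [[235.9, 171.8], [235.3, 160.0]]
0.7 [[233.9, 171.6], [233.3, 159.7]]
0.8 [[231.9, 171.4], [231.2, 159.6]]
0.9 [[229.8, 171.4], [229.1, 159.5]]
1.0 [[227.7, 171.4], [227.0, 159.6]]
tip -16 [-56.2 119.4 119.2]
tip 0 [-46.5 126.  130. ]
tip 16 [-36.7 132.7 140.7]
```

Run:
```python
from plan import *
from bench import ctrl,cams
s=ctrl.observe();p0=s['ee_pos'];r0=R.from_quat(s['eef_rot'])
for n in('side','top'):
    c=cams.capture(n)
    W=cloud(c); Q=(W-p0)@r0.as_matrix()*1000   # tool frame
    m=(Q[...,2]>-75)&(Q[...,2]<25)&(abs(Q[...,0])<45)&(abs(Q[...,1])<95)
    lab=np.zeros((384,512,3),np.uint8)
    v,u=np.nonzero(m); print(n,u.min(),u.max(),v.min(),v.max(),m.sum())
    q=Q[m]; k=q[:,2]>-35
    o=np.argsort(-q[:,2])
    h=c['color'][m]
    for i in o[:70:2]: print(u[i],v[i],q[i].round(0).astype(int).tolist(),h[i].tolist())
```

```text
side 221 266 150 186 383
263 181 [-24, 85, 25] [59, 120, 187]
239 176 [-20, 18, 25] [61, 127, 200]
256 178 [-19, 65, 25] [56, 118, 186]
246 177 [-20, 38, 25] [60, 125, 198]
250 178 [-21, 49, 25] [61, 129, 201]
248 178 [-22, 44, 24] [59, 127, 199]
243 177 [-22, 30, 24] [63, 129, 202]
247 179 [-26, 42, 24] [60, 128, 200]
222 175 [-25, -28, 24] [53, 71, 102]
245 177 [-21, 35, 24] [58, 125, 199]
236 177 [-25, 11, 24] [39, 71, 123]
222 174 [-22, -29, 24] [106, 127, 148]
226 174 [-21, -18, 24] [45, 73, 115]
235 177 [-25, 9, 23] [32, 63, 108]
239 177 [-24, 19, 23] [55, 114, 185]
247 178 [-23, 42, 23] [62, 128, 200]
240 176 [-21, 22, 23] [63, 129, 204]
255 179 [-23, 64, 23] [60, 125, 196]
223 176 [-28, -25, 23] [27, 47, 83]
250 179 [-25, 50, 23] [63, 130, 201]
258 180 [-24, 72, 22] [59, 121, 191]
260 180 [-23, 78, 22] [58, 120, 186]
245 178 [-24, 37, 22] [59, 126, 199]
242 177 [-23, 28, 22] [63, 130, 203]
241 178 [-26, 26, 22] [60, 122, 193]
259 180 [-24, 75, 22] [57, 119, 187]
224 175 [-25, -22, 22] [37, 63, 110]
222 176 [-28, -27, 22] [45, 57, 83]
252 179 [-24, 56, 21] [63, 129, 202]
237 1
[... 829 characters left out ...]
6 181 [-22, 54, 22] [57, 134, 210]
197 195 [-23, -20, 22] [52, 70, 106]
225 182 [-23, 51, 22] [55, 131, 206]
229 180 [-22, 61, 22] [56, 131, 206]
220 184 [-22, 39, 22] [53, 125, 199]
222 184 [-24, 43, 21] [52, 124, 199]
232 179 [-23, 68, 21] [52, 122, 194]
230 180 [-23, 63, 21] [56, 129, 205]
233 178 [-21, 71, 21] [46, 105, 171]
219 186 [-25, 35, 21] [56, 130, 206]
224 184 [-26, 47, 20] [53, 126, 199]
217 188 [-27, 28, 20] [43, 101, 167]
226 182 [-23, 53, 20] [57, 131, 207]
220 185 [-23, 38, 20] [55, 127, 202]
222 185 [-25, 42, 20] [54, 127, 201]
232 180 [-24, 67, 19] [53, 123, 196]
229 179 [-18, 62, 19] [55, 127, 201]
218 186 [-23, 33, 19] [51, 122, 196]
230 181 [-24, 62, 19] [57, 132, 209]
```

Run:
```python
from plan import *
from bench import ctrl,cams
s=ctrl.observe();p0=s['ee_pos'];r0=R.from_quat(s['eef_rot'])
c=cams.capture('side'); W=cloud(c); Q=(W-p0)@r0.as_matrix()*1000
col=c['color'].astype(int)
for v in range(152,178):
    print(v,' '.join(('%3d,%3d,%3d%s'%(*Q[v,u].round(0).astype(int),'y' if col[v,u,2]>col[v,u,0]*1.6 else 'd')) if abs(Q[v,u]).max()<120 else '    .    ' for u in range(222,246,2)))
```

```text
152     .         .         .         .         .         .         .         .         .         .         .         .    
153     .         .         .         .         .         .         .         .         .         .         .         .    
154     .         .         .         .         .         .         .         .         .         .         .         .    
155     .         .         .         .         .         .         .         .         .         .         .         .    
156 -25, 21,-120d -23, 23,-115y -20, 25,-107y     .         .         .         .         .         .         .         .         .    
157 -27, 21,-118d -26, 25,-117y -20, 24,-103y  -6, 13,-66d   2, 10,-47d   9,  8,-30d     .         .         .         .         .         .    
158     .     -27, 23,-112y -22, 23,-100d  -7, 12,-62d   0,  9,-45d   6,  9,-31d     .         .         .         .         .         .    
159     .     -31, 26,-117y -29, 30,-114d -28, 34,-112d -28, 39,-114d -27, 45,-115d     .         .         .         .         .         .    
160 -35, 23,-118d -32, 25,-113y -31, 2
[... 2000 characters left out ...]
  5, 33y  -8,  8, 38y  -8, 14, 36y  -7, 20, 37y  -5, 24, 40y
174 -21,-30, 26d -20,-26, 28y -19,-21, 29y -19,-14, 28y -28,  4, -4y -26,  8, -1y -22, 10,  9y -15,  7, 30y -14, 12, 30y -11, 16, 35y -11, 21, 34y -11, 28, 32y
175 -25,-28, 23y -25,-22, 22y -22,-19, 27y -32,  0, -4y -31,  5, -4y -29,  9, -1y -23,  8, 15y -18,  8, 27y -17, 13, 29y -16, 18, 30y -15, 24, 29y -14, 29, 29y
176 -28,-27, 22y -28,-21, 21y -27,-15, 20y -35,  1, -6y -35,  8,-10y -33, 11, -5y -26,  9, 13y -21,  9, 26y -21, 16, 23y -21, 22, 21y -19, 26, 25y -18, 31, 26y
177 -31,-26, 22y -32,-18, 17y -31,-14, 18y -39,  4,-12y -39, 10,-13y -37, 13, -9y -28,  8, 17y -26, 13, 20y -25, 18, 20y -22, 21, 26y -23, 28, 21y -20, 31, 28y
```

Run:
```python
from plan import *; import pickle
c=pickle.load(open('side0.pkl','rb')); t=pickle.load(open('top0.pkl','rb'))
p=np.array([.6166,.113,.1354]); r=R.from_quat([.913,.193,.352,-.075])
for cam,n,b in((c,'side4',(180,50)),(t,'top4',(130,60))):
    im=cv2.imread(f'pics/{n}.png')
    for y,col in((32,(0,255,0)),(45,(0,0,255)),(-32,(0,255,0)),(-45,(0,0,255))):
        P=[p+r.apply(np.array([x,y,z])/1000) for x,z in((-16,-40),(-16,8),(16,8),(16,-40))]
        u=((proj(cam,P)+.5-np.array(b))*3).astype(np.int32); cv2.polylines(im,[u],False,col,1)
    cv2.imwrite(f'pics/{n}o.png',im if n=='top4' else cv2.resize(im[200:420,50:350],None,fx=2.6,fy=2.6))
```

```text
(no output)
```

View pics/side4o.png

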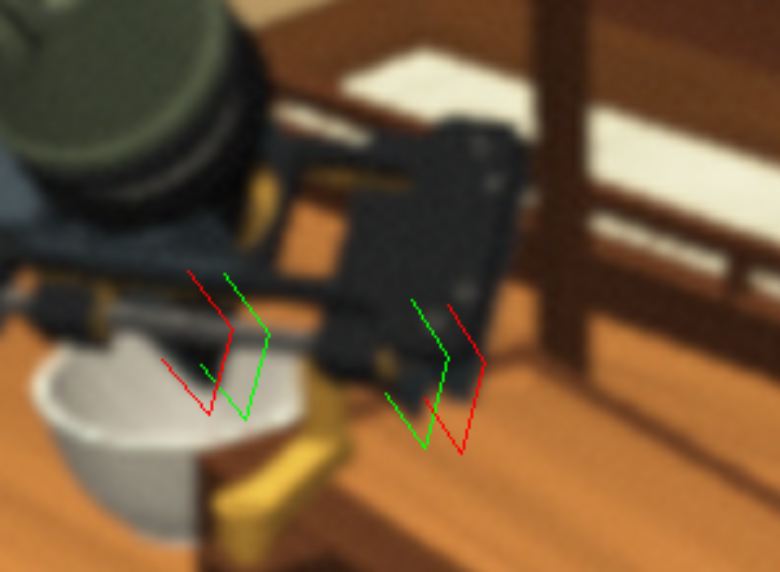

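View pics/top4o.png

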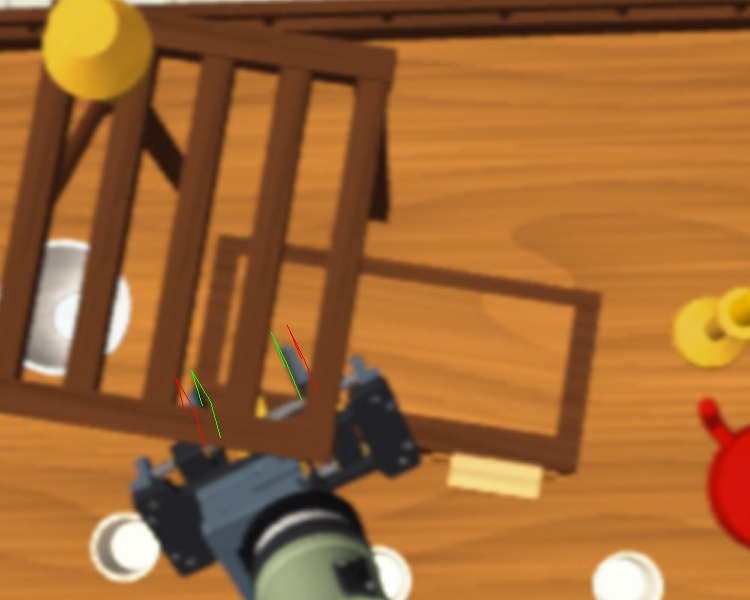

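The fingertips end short of where I expected, so the knob was squeezed out at the very tip with the latch at about 0.8. I'll back off, open, look again, and regrip deeper.

Emit:
move_arm --pt "0 0 0 0 0 -20 0" --pt "0 0 0 0 0 -40 0.3" --pt "0 0 0 0 0 -40 0.6" --pt "0 0 0 0 0 -40 0.6" --pt "0 0 0 0 0 -40 0.6"

```text
time_s: 9.7
ee_pos: [0.5817, 0.1216, 0.1643]
eef_rot: [0.913, 0.193, 0.353, -0.075]
wrist_force: [0.7, -0.1, -0.0]
finger_gap: 0.268
```

Emit:
move_arm --pt "0 0 0 0 0 0 0.6" --pt "0 0 0 0 0 0 0.6" --pt "0 0 0 0 0 0 0.6"

```text
time_s: 9.95
ee_pos: [0.5814, 0.1216, 0.1636]
eef_rot: [0.913, 0.193, 0.352, -0.075]
wrist_force: [0.2, -0.5, 0.1]
finger_gap: 0.482
```

Run:
```python
from st import *; import pickle
g=s['finger_gap']*45.5; print('half gap',g)
for n,b in(('side',(205,140,275,195)),('top',(170,150,260,220))):
    c=cams.capture(n); pickle.dump(dict(c,p=p0,q=s['eef_rot']),open(f'{n}7.pkl','wb')); im=cv2.resize(c['color'],None,fx=8,fy=8,interpolation=cv2.INTER_CUBIC)
    for y,col in((g,(0,255,0)),(g+13.5,(0,0,255)),(-g,(0,255,0)),(-g-13.5,(0,0,255))):
        P=[p0+r0.apply(np.array([x,y,z])/1000) for x,z in((-16,-40),(-16,8),(16,8),(16,-40))]
        cv2.polylines(im,[((proj(c,P)+.5)*8).astype(np.int32)],False,col,1)
    for a in(.7,.9):
        P=[w((-92+54*np.cos(a),80+54*np.sin(a),z)) for z in(118,152)]; cv2.polylines(im,[((proj(c,P)+.5)*8).astype(np.int32)],False,(255,0,255),1)
    cv2.imwrite(f'pics/{n}7.png',im[b[1]*8:b[3]*8,b[0]*8:b[2]*8])
    if n=='side':
        Q=(cloud(c)-T[:3,3])@T[:3,:3]*1000
        m=(Q[...,2]>124)&(Q[...,2]<155)&(Q[...,0]>-75)&(Q[...,0]<-20)&(Q[...,1]>90)&(Q[...,1]<150)
        v,u=np.nonzero(m)
        for rr in range(v.min(),v.max()+1): print(rr,[(x,Q[rr,x].round(0).astype(int).tolist()) for x in u[v==rr]])
```

```text
grasp chest [ -78.8  105.6  171.8 1000. ] ang 1.0937444706394555 rad 28.851156317103104 0.48216964490914055 [0.038 0.131 2.188 1.123 0.28  0.177] [ 0.2 -0.5  0.1] 9.95
half gap 21.938718843365894
161 [(np.int64(229), [-63, 115, 152])]
162 [(np.int64(229), [-63, 116, 149]), (np.int64(230), [-61, 115, 149]), (np.int64(234), [-51, 111, 147])]
163 [(np.int64(229), [-66, 111, 149]), (np.int64(230), [-61, 114, 146]), (np.int64(234), [-49, 115, 142])]
164 [(np.int64(229), [-61, 120, 141]), (np.int64(230), [-59, 118, 141]), (np.int64(231), [-60, 113, 143]), (np.int64(232), [-60, 108, 145]), (np.int64(234), [-52, 110, 142])]
165 [(np.int64(229), [-64, 115, 141]), (np.int64(230), [-62, 113, 141]), (np.int64(231), [-61, 111, 142]), (np.int64(232), [-57, 112, 140]), (np.int64(233), [-55, 110, 140]), (np.int64(234), [-53, 110, 140])]
166 [(np.int64(229), [-62, 119, 136]), (np.int64(230), [-61, 116, 137]), (np.int64(231), [-60, 113, 138]), (np.int64(232), [-56, 113, 136]), (np.int64(233), [-55, 110, 137]), (np.int64(234), [-51, 112, 135])]
167 [(np.int64(229), [-61, 121, 132]), (np.int64(230), [-63, 113, 136]), (np.int64(231), [-60, 112, 135]), (np.int64(232), [-57, 113, 134]), (np.int64(233), [-56, 109, 135]), (np.int64(234), [-52, 112, 133])]
168 [(np.int64(229), [-61, 120, 129]), (np.int64(230), [-61, 117, 131]), (np.int64(231), [-60, 114, 132]), (np.int64(232), [-58, 112, 132]), (np.int64(233), [-54, 114, 130]), (np.int64(234), [-51, 113, 129])]
169 [(np.int64(229), [-62, 120, 127]), (np.int64(230), [-62, 115, 129]), (np.int64(231), [-60, 112, 129]), (np.int64(232), [-57, 113, 128]), (np.int64(233), [-55, 111, 129]), (np.int64(234), [-52, 111, 128])]
170 [(np.int64(229), [-64, 117, 126]), (np.int64(230), [-62, 114, 126]), (np.int64(231), [-60, 114, 126]), (np.int64(232), [-58, 112, 126]), (np.int64(234), [-52, 112, 124])]
171 [(np.int64(233), [-57, 109, 124])]
```

View pics/side7.png

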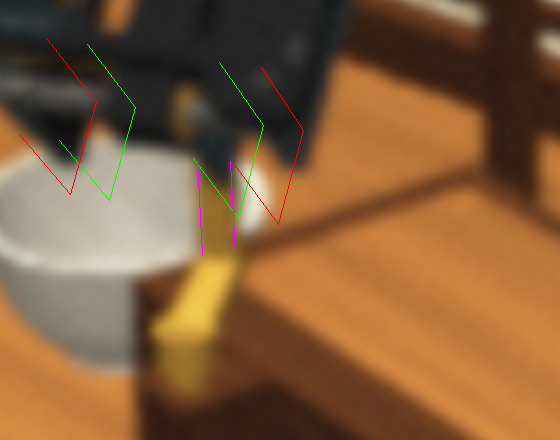

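View pics/top7.png

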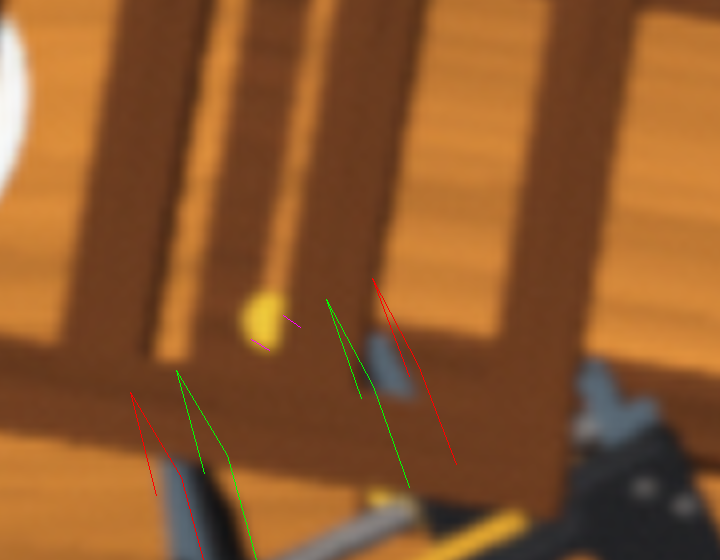

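Run:
```python
from st import *
a=.83; k=w((-92+54*np.cos(a),80+54*np.sin(a),141)); print((r0.inv().apply(k-p0)*1000).round(1))
r=ori(.45,48,-1); g=tcp(k,r,27); seq(p0,r0,g,r,[1])
```

```text
grasp chest [ -78.8  105.6  172.  1000. ] ang 1.093548430569098 rad 28.76913335937142 0.5717602878639748 [0.038 0.13  2.188 1.123 0.28  0.178] [-0.9  0.1  0.1] 10.05
[-0.6  1.3 30.3]
1 [0.022, -0.003, -0.026, -0.7, 0.7, 57.3]
```

Emit:
move_arm --pt "0 0 0 -0.2 0.3 15 0.6" --pt "0 0 0 -0.4 1 30 0.6" --pt "0 0 0 -0.6 1.3 44 0.6" --pt "0 0 0 -0.6 1.3 57 0.6" --pt "0 0 0 -0.6 1.3 57 0.6"

```text
time_s: 10.47
ee_pos: [0.6168, 0.1359, 0.1197]
eef_rot: [0.913, 0.192, 0.351, -0.075]
wrist_force: [0.0, -0.3, 0.0]
finger_gap: 0.597
```

Emit:
move_arm --pt "0 0 0 0 0 0 0.4" --pt "0 0 0 0 0 0 0.2" --pt "0 0 0 0 0 0 0" --pt "0 0 0 0 0 0 0" --pt "0 0 0 0 0 0 0"

```text
time_s: 10.88
ee_pos: [0.6164, 0.1354, 0.1226]
eef_rot: [0.913, 0.193, 0.353, -0.075]
wrist_force: [-0.8, 0.4, 0.8]
finger_gap: 0.264
```

Emit:
move_arm --pt "0 0 0 0 0 0 0" --pt "0 0 0 0 0 0 0" --pt "0 0 0 0 0 0 0"

```text
time_s: 11.13
ee_pos: [0.6167, 0.135, 0.1223]
eef_rot: [0.913, 0.192, 0.353, -0.074]
wrist_force: [-1.7, -3.5, 2.9]
finger_gap: 0.165
```

Run:
```python
from st import *
c=cams.capture('side'); cv2.imwrite('pics/side8.png',cv2.resize(c['color'][130:220,190:310],None,fx=6,fy=6,interpolation=cv2.INTER_CUBIC))
```

```text
grasp chest [ -46.5  125.2  130.4 1000. ] ang 0.7817879578156114 rad 64.09496290537638 0.16478689566685556 [ 0.069  0.249  2.174  1.525  0.23  -0.213] [-1.7 -3.5  2.9] 11.1333
```

View pics/side8.png

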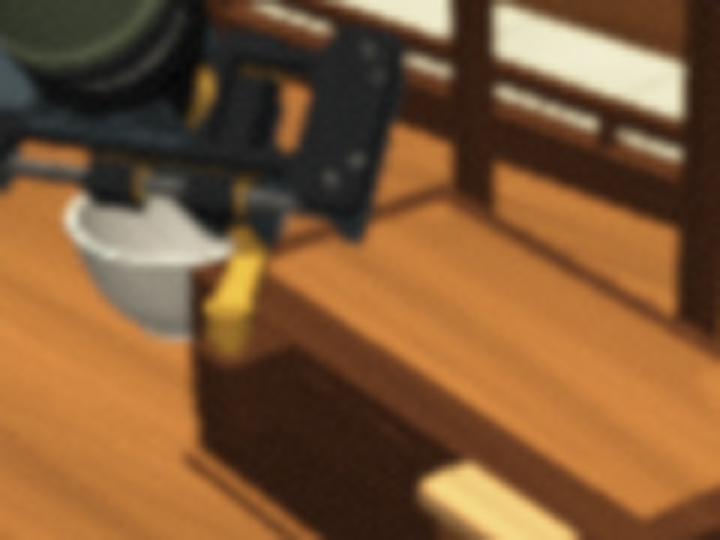

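```bash
cat > arc2.py <<'E'
from st import *; import sys
a0=float(sys.argv[1])
for e in np.arange(a0+.1,1.81,.1):
    dd=T[:3,:3]@np.array([54*(np.cos(e)-np.cos(a0)),54*(np.sin(e)-np.sin(a0)),0]); print(round(e,2),r0.inv().apply(dd).round(1).tolist())
E
python3 arc2.py .83
```

```text
grasp chest [ -46.5  125.2  130.5 1000. ] ang 0.7819455181765715 rad 64.14444581585128 0.16430800845365123 [ 0.07   0.249  2.174  1.525  0.23  -0.213] [-1.3 -3.2  2.9] 11.1833
0.93 [-1.1, -5.2, -1.0]
1.03 [-2.6, -10.2, -2.4]
1.13 [-4.5, -15.0, -4.1]
1.23 [-6.7, -19.5, -6.1]
1.33 [-9.2, -23.7, -8.3]
1.43 [-12.0, -27.5, -10.9]
1.53 [-15.1, -30.9, -13.7]
1.63 [-18.4, -33.9, -16.7]
1.73 [-21.9, -36.4, -19.9]
```

Emit:
move_arm --pt "0 0 0 -1.1 -5.2 -1 0" --pt "0 0 0 -2.6 -10.2 -2.4 0" --pt "0 0 0 -4.5 -15 -4.1 0" --pt "0 0 0 -6.7 -19.5 -6.1 0" --pt "0 0 0 -6.7 -19.5 -6.1 0"

```text
time_s: 11.6
ee_pos: [0.6012, 0.1491, 0.1226]
eef_rot: [0.913, 0.192, 0.353, -0.074]
wrist_force: [1.3, -3.9, 1.6]
finger_gap: 0.164
```

Run:
```python
from st import *
print(r0.inv().apply(s['wrist_force']).round(1))
c=cams.capture('side'); cv2.imwrite('pics/side9.png',cv2.resize(c['color'][130:220,190:310],None,fx=6,fy=6,interpolation=cv2.INTER_CUBIC))
```

```text
grasp chest [ -64.3  136.3  130.8 1000. ] ang 1.113862934279407 rad 62.705861075347336 0.1639632037523088 [ 0.11   0.23   2.203  1.602  0.203 -0.262] [ 1.3 -3.9  1.6] 11.6
[ 0.8  4.1 -1.4]
```

View pics/side9.png

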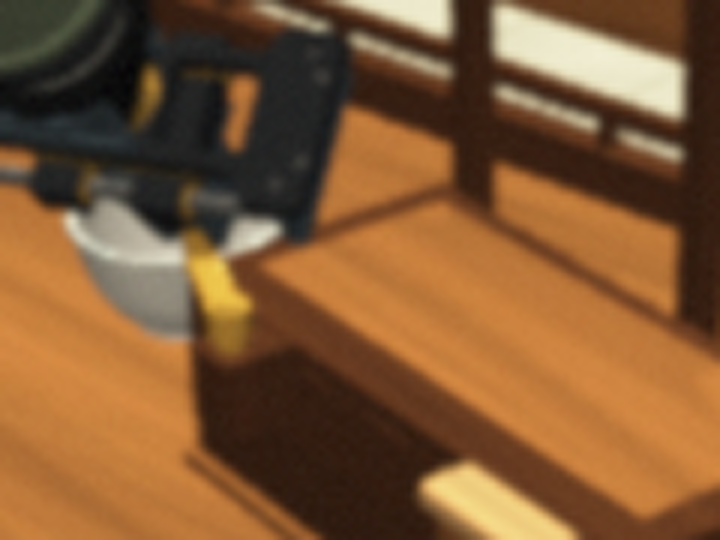

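```bash
python3 arc2.py 1.22
```

```text
grasp chest [ -64.3  136.3  130.7 1000. ] ang 1.1136390709677138 rad 62.70703806075345 0.16540017150233643 [ 0.109  0.23   2.202  1.601  0.203 -0.261] [ 2.2 -3.6  1.4] 11.65
1.32 [-2.5, -4.2, -2.3]
1.42 [-5.3, -8.1, -4.8]
1.52 [-8.3, -11.6, -7.6]
1.62 [-11.6, -14.6, -10.6]
1.72 [-15.1, -17.2, -13.8]
```

Emit:
move_arm --pt "0 0 0 -2.5 -4.2 -2.3 0" --pt "0 0 0 -5.3 -8.1 -4.8 0" --pt "0 0 0 -8.3 -11.6 -7.6 0" --pt "0 0 0 -11.6 -14.6 -10.6 0" --pt "0 0 0 -11.6 -14.6 -10.6 0"

```text
time_s: 12.07
ee_pos: [0.5806, 0.1549, 0.1224]
eef_rot: [0.913, 0.192, 0.353, -0.073]
wrist_force: [2.0, -7.6, 1.5]
finger_gap: 0.165
```

```bash
python3 arc2.py 1.6
python3 - <<'E'
from st import *
c=cams.capture('side'); cv2.imwrite('pics/side10.png',cv2.resize(c['color'][130:220,190:310],None,fx=6,fy=6,interpolation=cv2.INTER_CUBIC))
E
```

```text
grasp chest [ -85.6  138.3  130.5 1000. ] ang 1.4622257630778488 rad 58.61122107234304 0.1654557835205524 [ 0.134  0.204  2.242  1.691  0.186 -0.333] [ 2.  -7.6  1.5] 12.0667
1.7 [-3.5, -2.7, -3.2]
1.8 [-7.1, -4.8, -6.5]
grasp chest [ -85.6  138.3  130.5 1000. ] ang 1.4622257630778488 rad 58.61122107234304 0.1654557835205524 [ 0.134  0.204  2.242  1.691  0.186 -0.333] [ 2.  -7.6  1.5] 12.0667
```

View pics/side10.png

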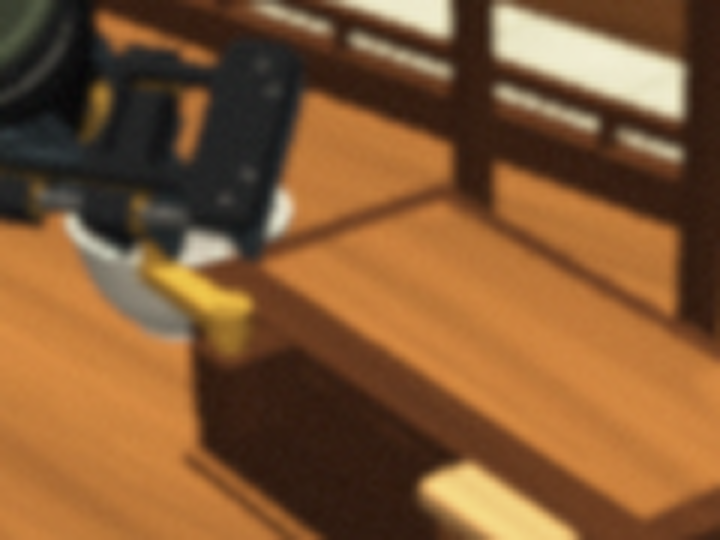

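Emit:
move_arm --pt "0 0 0 -3.5 -2.5 -3.2 0" --pt "0 0 0 -7.1 -4 -6.5 0" --pt "0 0 0 -8.5 -4 -7.8 0" --pt "0 0 0 -8.5 -4 -7.8 0"

```text
time_s: 12.45
ee_pos: [0.5684, 0.1551, 0.1225]
eef_rot: [0.913, 0.192, 0.353, -0.074]
wrist_force: [1.4, -2.7, 0.6]
finger_gap: 0.162
```

Run:
```python
from st import *
c=cams.capture('side')
im=cv2.resize(c['color'],None,fx=6,fy=6,interpolation=cv2.INTER_CUBIC)
for e,col in((1.35,(255,0,0)),(1.55,(0,255,0)),(1.75,(0,0,255))):
    P=[w((-92,80,118)),w((-92+63*np.cos(e),80+63*np.sin(e),118))]; cv2.polylines(im,[((proj(c,P)+.5)*6).astype(np.int32)],False,col,1)
cv2.imwrite('pics/side11.png',im[130*6:220*6,190*6:310*6])
```

```text
grasp chest [ -97.7  136.2  130.6 1000. ] ang 1.671380972149031 rad 56.48291848067812 0.16237077852910425 [ 0.136  0.188  2.265  1.731  0.189 -0.373] [ 1.4 -2.7  0.6] 12.45
```

View pics/side11.png

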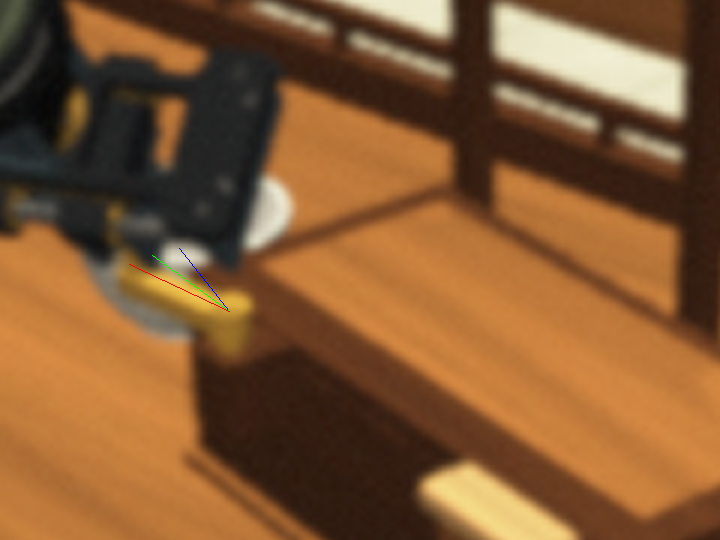

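Emit:
move_arm --pt "0 0 0 0 0 0 0.3" --pt "0 0 0 0 0 0 0.4" --pt "0 0 0 0 0 0 0.4" --pt "0 0 0 0 0 0 0.4" --pt "0 0 0 0 0 0 0.4"

```text
time_s: 12.92
ee_pos: [0.5675, 0.1562, 0.1217]
eef_rot: [0.913, 0.193, 0.352, -0.075]
wrist_force: [-0.4, 0.2, 0.6]
finger_gap: 0.396
```

Emit:
move_arm --pt "0 0 0 0 0 -10 0.4" --pt "0 0 0 0 0 -30 0.4" --pt "0 0 0 0 0 -60 0.4" --pt "0 0 0 0 0 -90 0.5" --pt "0 0 0 0 0 -120 0.9"

```text
time_s: 13.33
ee_pos: [0.5085, 0.1322, 0.1943]
eef_rot: [0.912, 0.194, 0.352, -0.078]
wrist_force: [0.2, 0.4, 0.9]
finger_gap: 0.514
```

Run:
```python
from st import *; print(p0)
c=cams.capture('side')
im=cv2.resize(c['color'],None,fx=4,fy=4,interpolation=cv2.INTER_CUBIC)
for e,col in((1.35,(255,0,0)),(1.75,(0,0,255))):
    P=[w((-92,80,118)),w((-92+63*np.cos(e),80+63*np.sin(e),118))]; cv2.polylines(im,[((proj(c,P)+.5)*4).astype(np.int32)],False,col,1)
cv2.imwrite('pics/side12.png',im[110*4:250*4,190*4:370*4])
Q=(cloud(c)-T[:3,3])@T[:3,:3]*1000
m=(Q[...,2]>128)&(Q[...,2]<150)&(Q[...,0]>-130)&(Q[...,0]<-60)&(Q[...,1]>110)&(Q[...,1]<150); print('knob',m.sum(),np.median(Q[m],0))
```

```text
grasp chest [-152.4  102.7  202.5 1000. ] ang 2.7817575026099144 rad 64.48574557010453 0.5144081782689931 [ 0.075 -0.032  2.266  0.878  0.307  0.459] [0.2 0.4 0.9] 13.3333
[0.50848885 0.13216189 0.19433691]
knob 49 [-107.29234612  127.74860035  138.30270737]
```

View pics/side12.png

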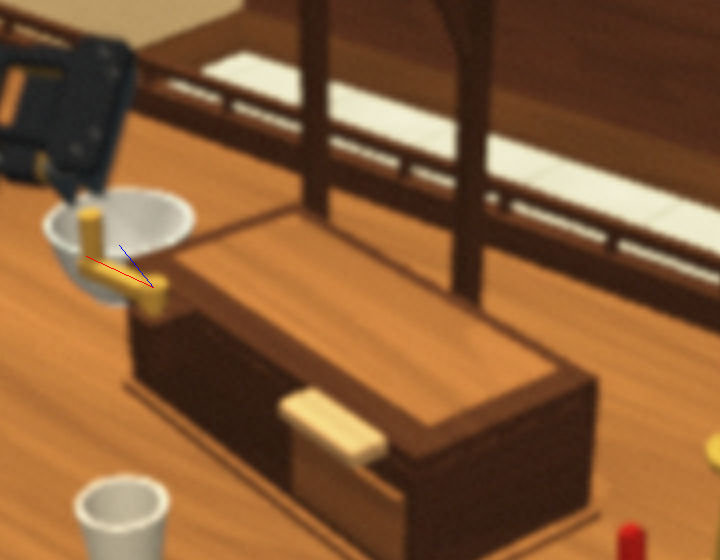

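Run:
```python
from st import *
print(p0,s['finger_gap'])
r=ori(TH,65,-1); k=w((-90,-90,96)); print('tab',k)
g=tcp(k,r,-0)  # eff tip at -8 -> refine
# effective grasp: real tip about -8; want tip 10mm past tab centre -> TCP = k + 18 mm z
g=tcp(k,r,18); d=r.as_matrix()[:,2]; pre=g-.07*d; print(g,pre)
M=np.array([.46,-.05,.24]); print((r0.inv()*r).magnitude())
seq(p0,r0,M,r,[.5,1]); seq(M,r,pre,r,[1])
```

```text
grasp chest [-153.   101.7  206.7 1000. ] ang 2.799848930245179 rad 64.77390086515759 0.5570033974370519 [ 0.074 -0.041  2.265  0.869  0.309  0.466] [-2.8  1.   3.6] 13.3833
[0.50770206 0.13129263 0.19861699] 0.5570033974370519
tab [ 0.52819675 -0.07172381  0.096     ]
[ 0.53567824 -0.07310068  0.07968646] [ 0.50658356 -0.06774619  0.143128  ]
0.6756003383091147
0.5 [-0.17, -0.149, 0.251, -29.2, 72.9, -55.2]
1 [-0.17, -0.149, 0.251, -16.0, 86.6, -38.2]
1 [-0.0, 0.0, 0.0, 3.5, 9.0, 108.5]
```

Emit:
move_arm --pt "-0.034 -0.03 0.05 -5.8 10 -16 1" --pt "-0.08 -0.07 0.11 -13 30 -30 1" --pt "-0.125 -0.11 0.18 -21 50 -42 1" --pt "-0.17 -0.149 0.251 -29.2 72.9 -55.2 1" --pt "-0.17 -0.149 0.251 -29.2 72.9 -55.2 1"

```text
time_s: 13.8
ee_pos: [0.4861, 0.0393, 0.2169]
eef_rot: [0.956, 0.051, 0.289, -0.029]
wrist_force: [0.4, 1.2, 1.0]
finger_gap: 0.924
```

Emit:
move_arm --pt "-0.045 -0.04 0.06 -4 21.6 -9.5 1" --pt "-0.09 -0.075 0.125 -8 43.3 -19.1 1" --pt "-0.13 -0.11 0.19 -12 65 -28.6 1" --pt "-0.17 -0.149 0.251 -16 86.6 -38.2 1" --pt "-0.17 -0.149 0.251 -16 86.6 -38.2 1"

```text
time_s: 14.22
ee_pos: [0.4636, -0.0502, 0.238]
eef_rot: [0.972, -0.09, 0.215, 0.02]
wrist_force: [1.0, 0.3, 0.4]
finger_gap: 1.003
```

```bash
cat > tab.py <<'E'
from st import *
r=ori(TH,65,-1); k=w((-90,-90,96)); g=tcp(k,r,18); d=r.as_matrix()[:,2]; pre=g-.07*d
print(p0,'to pre'); seq(p0,r0,pre,r,[1]); print('to grasp'); seq(p0,r0,g,r,[1])
E
python3 tab.py
```

```text
grasp chest [-162.1  -80.5  247.9 1000. ] ang -1.9823779763779639 rad 175.12604753324797 1.0027423570396223 [-0.109 -0.107  2.039 -0.045  0.776  1.672] [1.  0.3 0.4] 14.2167
[ 0.46360506 -0.0501857   0.23796843] to pre
1 [0.001, 0.001, -0.002, 1.2, 9.4, 105.2]
to grasp
1 [0.001, 0.001, -0.002, 1.3, 9.4, 175.2]
```

Emit:
move_arm --pt "0 0 0 0.4 3 30 1" --pt "0 0 0 0.8 6 60 1" --pt "0 0 0 1.2 9.4 90 1" --pt "0 0 0 1.2 9.4 105 1" --pt "0 0 0 1.2 9.4 105 1"

```text
time_s: 14.63
ee_pos: [0.5027, -0.0656, 0.1369]
eef_rot: [0.974, -0.089, 0.21, 0.019]
wrist_force: [-1.1, -0.0, -0.4]
finger_gap: 0.998
```

```bash
cat > tab2.py <<'E'
from tab import *; import sys
tag=sys.argv[1]; h=s['finger_gap']*45.5
for n,b in(('side',(225,150,345,250)),('top',(230,170,350,260))):
    c=cams.capture(n); im=cv2.resize(c['color'],None,fx=6,fy=6,interpolation=cv2.INTER_CUBIC)
    for y,col in((h,(0,255,0)),(h+13.5,(0,0,255)),(-h,(0,255,0)),(-h-13.5,(0,0,255))):
        P=[p0+r0.apply(np.array([x,y,z])/1000) for x,z in((-16,-40),(-16,8),(16,8),(16,-40))]
        cv2.polylines(im,[((proj(c,P)+.5)*6).astype(np.int32)],False,col,1)
    cv2.imwrite(f'pics/{n}{tag}.png',im[b[1]*6:b[3]*6,b[0]*6:b[2]*6])
E
python3 tab2.py 13
```

```text
grasp chest [-120.7  -88.6  146.9 1000. ] ang -1.7394282141775195 rad 171.00089630252856 0.9978952790963609 [-0.141  0.076  2.144 -0.033  0.497  1.637] [-1.1 -0.  -0.4] 14.6333
[ 0.50272086 -0.06557613  0.13689906] to pre
1 [-0.001, 0.012, 0.0, 6.4, 1.4, -4.0]
to grasp
1 [-0.001, 0.012, 0.0, 7.2, 1.5, 66.0]
```

View pics/side13.png

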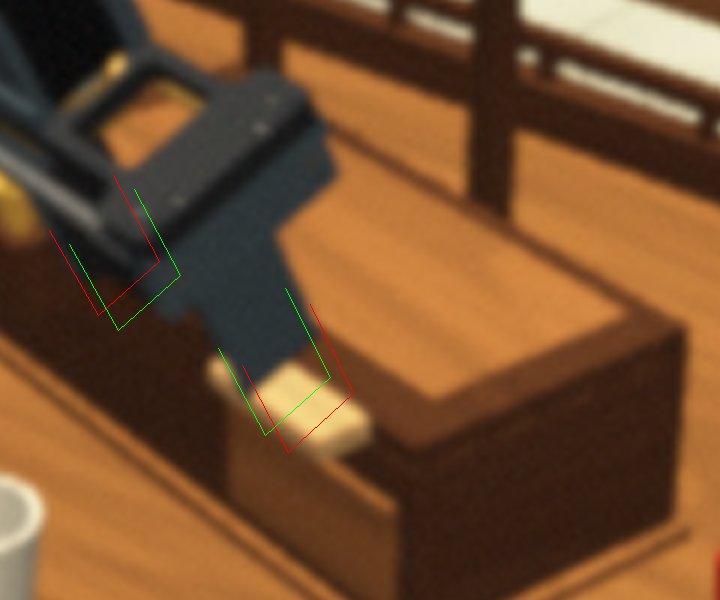

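View pics/top13.png

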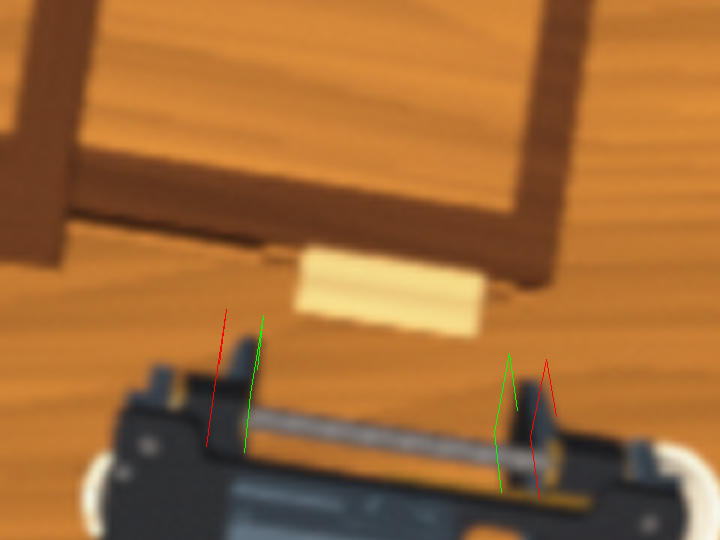

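Emit:
move_arm --pt "0 0.006 0 3.5 2 10 1" --pt "-0.001 0.012 0 6 3.5 25 1" --pt "-0.001 0.012 0 6.5 3.5 40 1" --pt "-0.001 0.012 0 6.5 3.5 40 1"

```text
time_s: 15.07
ee_pos: [0.5263, -0.0737, 0.1074]
eef_rot: [0.971, -0.089, 0.219, 0.02]
wrist_force: [0.3, 0.6, 0.2]
finger_gap: 0.997
```

```bash
python3 tab2.py 14
```

```text
grasp chest [ -96.3  -92.3  117.4 1000. ] ang -1.595597401525558 rad 172.30761629455858 0.9966811091427439 [-0.152  0.15   2.16  -0.036  0.388  1.632] [0.3 0.6 0.2] 15.0667
[ 0.5262668  -0.07366821  0.10742302] to pre
1 [0.001, -0.008, -0.0, -3.1, -2.2, -41.0]
to grasp
1 [0.001, -0.008, -0.0, -3.7, -2.3, 29.0]
```

View pics/side14.png

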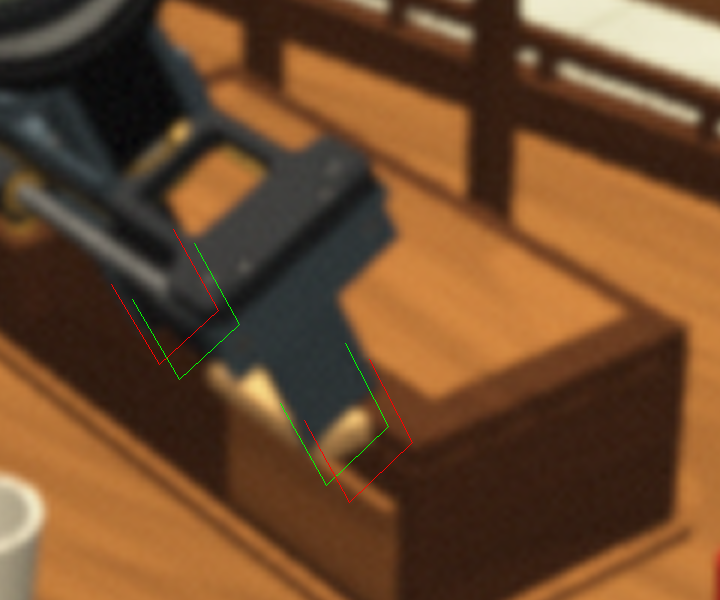

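View pics/top14.png

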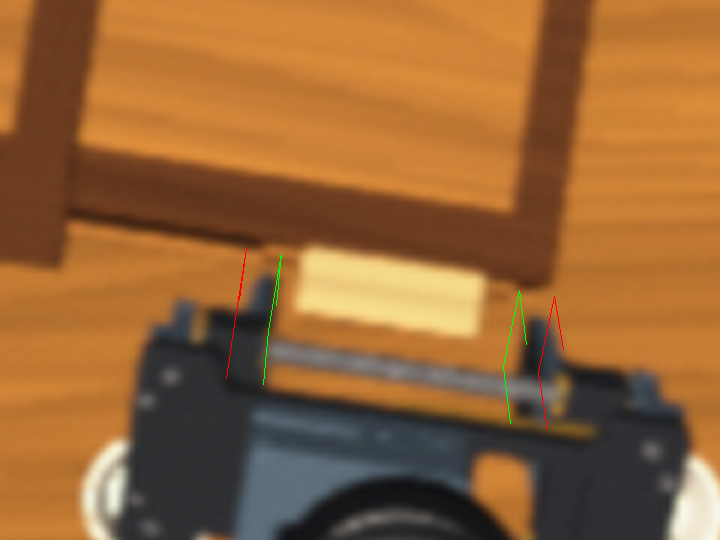

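Emit:
move_arm --pt "0 -0.004 0 -2 -1.5 8 1" --pt "0.001 -0.008 0 -5 -3.2 16 1" --pt "0.001 -0.008 0 -5 -3.2 24 1" --pt "0.001 -0.008 0 -5 -3.2 30 1" --pt "0.001 -0.008 0 -5 -3.2 30 1"

```text
time_s: 15.58
ee_pos: [0.5349, -0.0724, 0.0772]
eef_rot: [0.972, -0.089, 0.215, 0.02]
wrist_force: [0.0, -0.4, -0.7]
finger_gap: 1.004
```

```bash
python3 tab2.py 15
```

```text
grasp chest [ -87.9  -89.5   87.2 1000. ] ang -1.5468617824805355 rad 169.53285494502276 1.0035831466363343 [-0.146  0.212  2.177 -0.05   0.318  1.651] [ 0.  -0.4 -0.7] 15.5833
[ 0.53487033 -0.07243063  0.07723478] to pre
1 [0.0, 0.001, -0.001, 1.8, 0.5, -71.8]
to grasp
1 [0.0, 0.001, -0.001, 1.9, 0.5, -1.8]
```

View pics/side15.png

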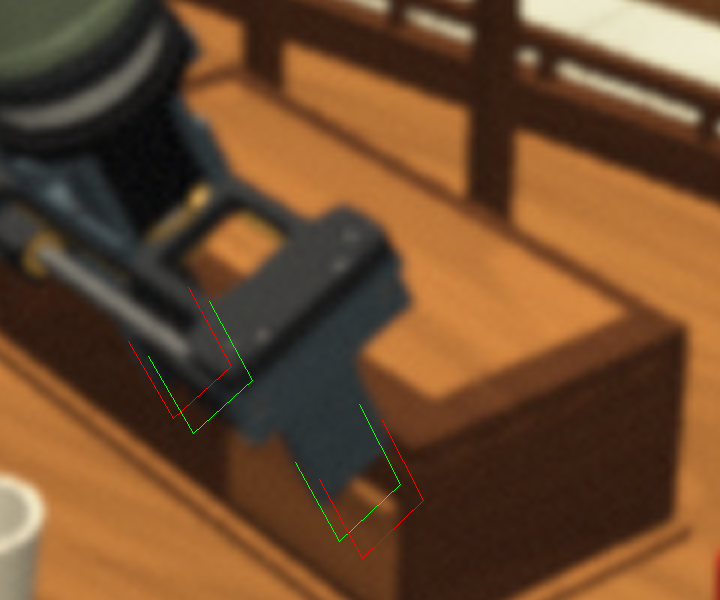

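View pics/top15.png

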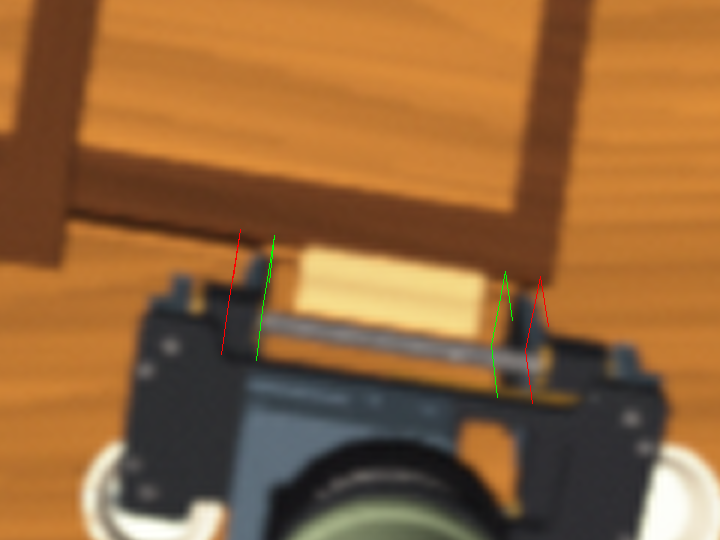

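Emit:
move_arm --pt "0 0 0 0 0 0 0.8" --pt "0 0 0 0 0 0 0.6" --pt "0 0 0 0 0 0 0.6" --pt "0 0 0 0 0 0 0.5" --pt "0 0 0 0 0 0 0.5"

```text
time_s: 16.1
ee_pos: [0.5351, -0.0731, 0.079]
eef_rot: [0.972, -0.089, 0.216, 0.02]
wrist_force: [-0.8, -3.8, 0.8]
finger_gap: 0.758
```

Emit:
move_arm --pt "0 0 0 0 0 0 0.5" --pt "0 0 0 0 0 0 0.3"

```text
time_s: 16.27
ee_pos: [0.5351, -0.0731, 0.079]
eef_rot: [0.972, -0.089, 0.216, 0.02]
wrist_force: [-1.8, -5.5, 1.2]
finger_gap: 0.76
```

```bash
cat > lid.py <<'E'
from st import *; import sys
# contact centre: chest (-88.., 96): rotate about hinge (70,90); fixed orientation; args: current theta, steps
t0=float(sys.argv[1]); r=158; ph=np.arctan2(6,158)
R0=np.hypot(158,6)
f=lambda t: np.array([70-R0*np.cos(t+ph),0,90+R0*np.sin(t+ph)])
for e in [float(x) for x in sys.argv[2:]]:
    print(e,r0.inv().apply(T[:3,:3]@(f(e)-f(t0))).round(1).tolist())
E
python3 lid.py 0 .07 .14 .21 .28 .35
```

```text
grasp chest [ -87.6  -90.    88.9 1000. ] ang -1.5449162496152717 rad 170.1012520879661 0.7599632099594746 [-0.147  0.209  2.176 -0.051  0.319  1.651] [-1.8 -5.5  1.2] 16.2667
0.07 [5.4, 0.0, -9.7]
0.14 [11.5, 0.0, -18.9]
0.21 [18.2, 0.0, -27.7]
0.28 [25.5, 0.0, -36.0]
0.35 [33.3, 0.0, -43.8]
```

Emit:
move_arm --pt "0 0 0 2.6 0.3 -4.9 0.3" --pt "0 0 0 5.4 0.6 -9.7 0.3" --pt "0 0 0 11.5 1 -18.9 0.3" --pt "0 0 0 18.2 1 -27.7 0.3" --pt "0 0 0 18.2 1 -27.7 0.3"

```text
time_s: 16.68
ee_pos: [0.5403, -0.0741, 0.113]
eef_rot: [0.972, -0.089, 0.217, 0.019]
wrist_force: [0.0, -0.4, 1.5]
finger_gap: 0.757
```

```bash
python3 lid.py .21 .28 .35 .42 .49 .56 .63
python3 - <<'E'
from bench import cams; import cv2
c=cams.capture('side'); cv2.imwrite('pics/side16.png',cv2.resize(c['color'][110:260,200:380],None,fx=4,fy=4,interpolation=cv2.INTER_CUBIC))
E
```

```text
grasp chest [ -82.4  -90.2  122.9 1000. ] ang -1.5141697024801204 rad 170.46108315786128 0.7574930069180985 [-0.148  0.164  2.12  -0.034  0.42   1.634] [ 0.  -0.4  1.5] 16.6833
0.28 [7.3, -0.0, -8.3]
0.35 [15.2, -0.0, -16.1]
0.42 [23.6, -0.0, -23.3]
0.49 [32.5, -0.1, -29.9]
0.56 [41.8, -0.1, -35.9]
0.63 [51.5, -0.1, -41.2]
```

View pics/side16.png

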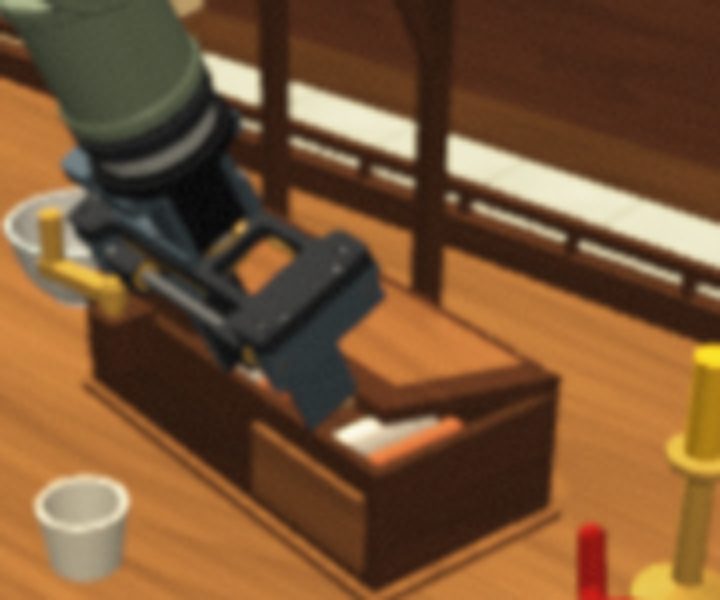

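Emit:
move_arm --pt "0 0 0 7.3 0 -8.3 0.3" --pt "0 0 0 15.2 0 -16.1 0.3" --pt "0 0 0 23.6 0 -23.3 0.3" --pt "0 0 0 32.5 0 -29.9 0.3" --pt "0 0 0 41.8 0 -35.9 0.3"

```text
time_s: 17.15
ee_pos: [0.56, -0.0778, 0.1596]
eef_rot: [0.973, -0.089, 0.213, 0.019]
wrist_force: [3.5, 0.0, -8.6]
finger_gap: 0.76
```

```bash
python3 lid.py .56 .63 .70 .77 .84 .91
python3 - <<'E'
from bench import cams; import cv2
c=cams.capture('side'); cv2.imwrite('pics/side17.png',cv2.resize(c['color'][60:260,190:390],None,fx=3,fy=3,interpolation=cv2.INTER_CUBIC))
E
```

```text
grasp chest [ -62.2  -90.2  169.6 1000. ] ang -1.3974474332379072 rad 172.83017958907462 0.7595519192048888 [-0.15   0.137  2.005 -0.024  0.569  1.621] [ 3.5  0.  -8.6] 17.15
0.63 [9.7, -0.0, -5.4]
0.7 [19.7, -0.0, -10.0]
0.77 [30.0, -0.0, -14.0]
0.84 [40.6, -0.0, -17.2]
0.91 [51.4, -0.0, -19.7]
```

View pics/side17.png

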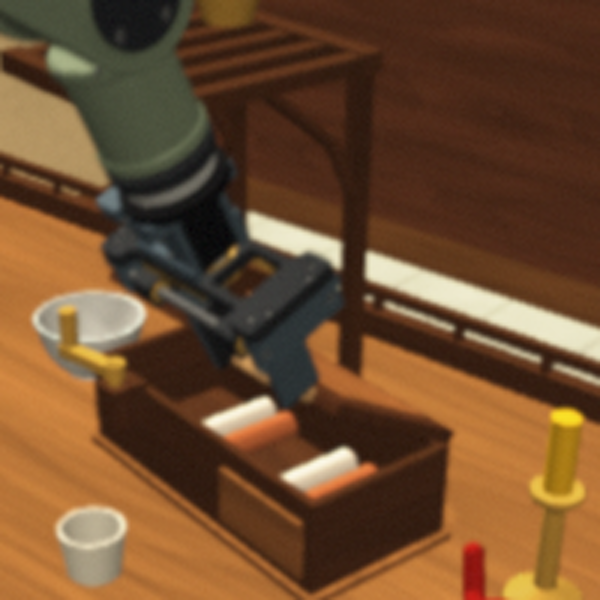

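Emit:
move_arm --pt "0 0 0 9.7 0 -5.4 0.3" --pt "0 0 0 19.7 0 -10 0.3" --pt "0 0 0 30 0 -14 0.3" --pt "0 0 0 40.6 0 -17.2 0.3" --pt "0 0 0 51.4 0 -19.7 0.3"

```text
time_s: 17.62
ee_pos: [0.5958, -0.0845, 0.1991]
eef_rot: [0.973, -0.089, 0.212, 0.019]
wrist_force: [-8.2, 2.7, 3.2]
finger_gap: 0.759
```

```bash
python3 lid.py .91 .98 1.05 1.12 1.19 1.26
python3 - <<'E'
from bench import cams; import cv2
c=cams.capture('side'); cv2.imwrite('pics/side18.png',cv2.resize(c['color'][60:260,190:390],None,fx=3,fy=3,interpolation=cv2.INTER_CUBIC))
E
```

```text
grasp chest [ -25.8  -90.4  209.1 1000. ] ang -1.2002210090129093 rad 182.7622144396611 0.7594967597293563 [-0.153  0.155  1.869 -0.019  0.69   1.613] [-8.2  2.7  3.2] 17.6167
0.98 [10.9, -0.0, -1.8]
1.05 [21.9, -0.0, -2.8]
1.12 [33.0, -0.0, -3.0]
1.19 [44.1, -0.0, -2.4]
1.26 [55.0, -0.0, -1.1]
```

View pics/side18.png

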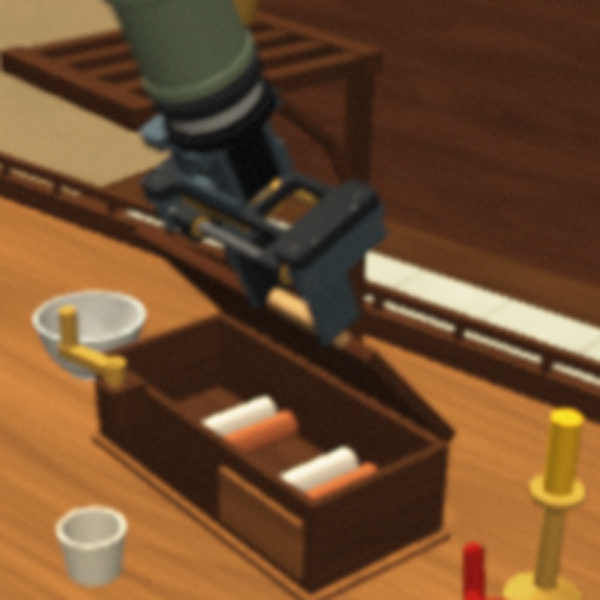

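Emit:
move_arm --pt "0 0 0 10.9 0 -1.8 0.3" --pt "0 0 0 21.9 0 -2.8 0.3" --pt "0 0 0 33 0 -3 0.3" --pt "0 0 0 44.1 0 -2.4 0.3" --pt "0 0 0 44.1 0 -2.4 0.3"

```text
time_s: 18.08
ee_pos: [0.639, -0.0926, 0.2238]
eef_rot: [0.972, -0.089, 0.217, 0.02]
wrist_force: [-2.0, 1.0, 6.3]
finger_gap: 0.763
```

```bash
python3 lid.py 1.19 1.26 1.33 1.40 1.47 1.5
python3 - <<'E'
from bench import cams; import cv2
c=cams.capture('side'); cv2.imwrite('pics/side19.png',cv2.resize(c['color'][60:260,190:390],None,fx=3,fy=3,interpolation=cv2.INTER_CUBIC))
c=cams.capture('top'); cv2.imwrite('pics/top19.png',cv2.resize(c['color'][50:250,130:380],None,fx=3,fy=3,interpolation=cv2.INTER_CUBIC))
E
```

```text
grasp chest [  18.1  -90.4  233.7 1000. ] ang -0.9973326822551922 rad 202.89070348581058 0.7634948142518685 [-0.156  0.2    1.75  -0.016  0.753  1.608] [-2.   1.   6.3] 18.0833
1.26 [11.0, -0.0, 1.5]
1.33 [21.8, -0.0, 3.7]
1.4 [32.5, -0.0, 6.7]
1.47 [42.9, -0.0, 10.4]
1.5 [47.3, -0.0, 12.2]
```

View pics/side19.png

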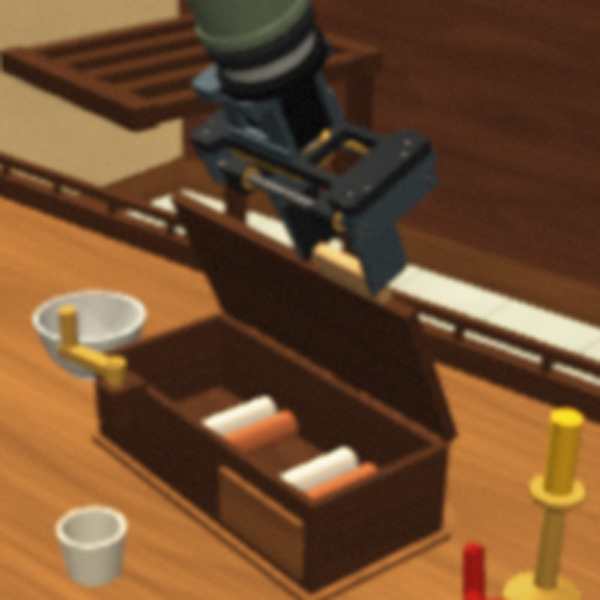

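View pics/top19.png

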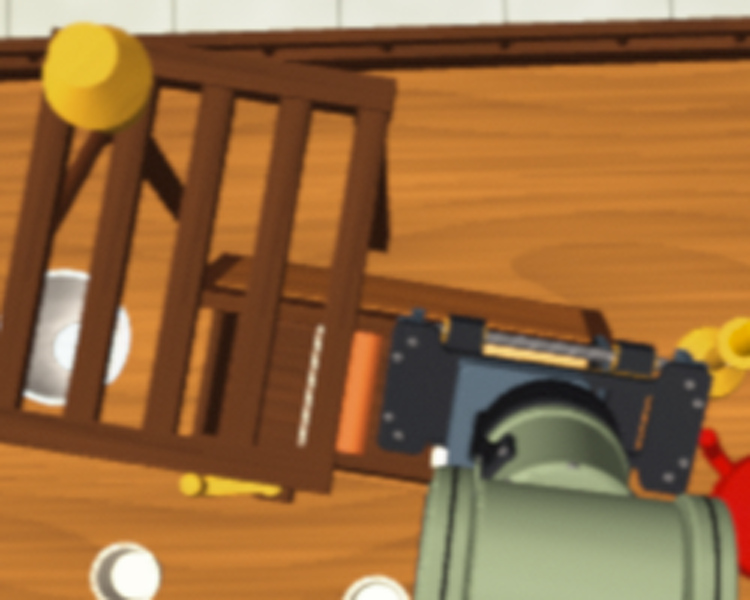

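Emit:
move_arm --pt "0 0 0 11 0 1.5 0.3" --pt "0 0 0 21.8 0 3.7 0.3" --pt "0 0 0 32.5 0 6.7 0.3" --pt "0 0 0 44 0 10.8 0.3" --pt "0 0 0 44 0 10.8 0.3"

```text
time_s: 18.6
ee_pos: [0.6846, -0.101, 0.2341]
eef_rot: [0.971, -0.089, 0.22, 0.02]
wrist_force: [1.3, -0.4, 5.4]
finger_gap: 0.761
```

Run:
```python
from st import *
print('theta est',np.arctan2(q[2]-90,70-q[0]))
c=cams.capture('side'); cv2.imwrite('pics/side20.png',cv2.resize(c['color'][60:260,190:390],None,fx=3,fy=3,interpolation=cv2.INTER_CUBIC))
Q=(cloud(c)-T[:3,3])@T[:3,:3]*1000
m=(Q[...,2]>120)&(Q[...,2]<210)&(Q[...,0]>30)&(Q[...,0]<110)&((Q[...,1]>-20)&(Q[...,1]<120))
P=Q[m]; k=np.polyfit(P[:,2],P[:,0],1); print(m.sum(),'lid angle by depth',np.pi/2+np.arctan(k[0]),k)
```

```text
grasp chest [  64.4  -90.5  244.  1000. ] ang -0.8284554140830416 rad 231.39316793562605 0.7607033717481952 [-0.158  0.263  1.638 -0.015  0.795  1.604] [ 1.3 -0.4  5.4] 18.6
theta est 1.5346192402282253
1007 lid angle by depth 1.4483761059278497 [-0.12303547 79.78898078]
```

View pics/side20.png

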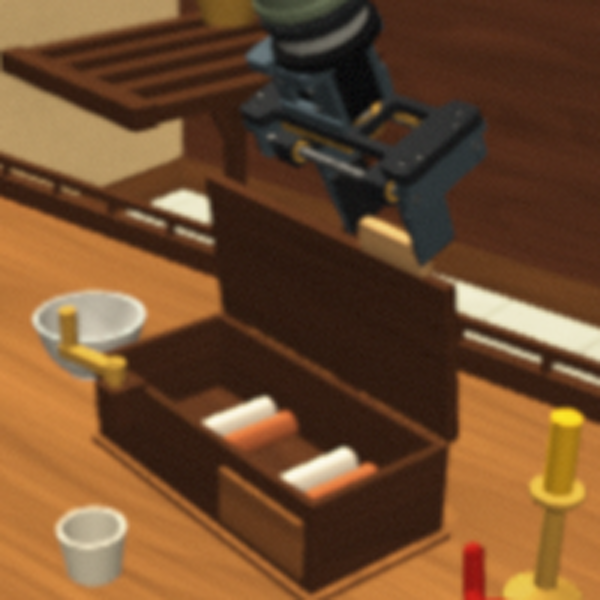

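Emit:
move_arm --pt "0 0 0 0 0 0 0.9" --pt "0 0 0 0 0 0 1" --pt "0 0 0 0 0 0 1" --pt "0 0 0 0 0 0 1" --pt "0 0 0 0 0 0 1"

```text
time_s: 19.07
ee_pos: [0.6811, -0.1005, 0.2304]
eef_rot: [0.972, -0.089, 0.215, 0.02]
wrist_force: [0.3, -0.6, -0.3]
finger_gap: 0.996
```

Run:
```python
from st import *
for n in('side','top'):
    c=cams.capture(n); cv2.imwrite(f'pics/{n}21.png',cv2.resize(c['color'][90:210,240:380] if n=='side' else c['color'][120:220,220:380],None,fx=5,fy=5,interpolation=cv2.INTER_CUBIC))
```

```text
grasp chest [  61.   -90.6  240.4 1000. ] ang -0.8398697786896963 rad 229.17470781991256 0.9962159812936946 [-0.158  0.264  1.644 -0.015  0.798  1.604] [ 0.3 -0.6 -0.3] 19.0667
```

View pics/side21.png

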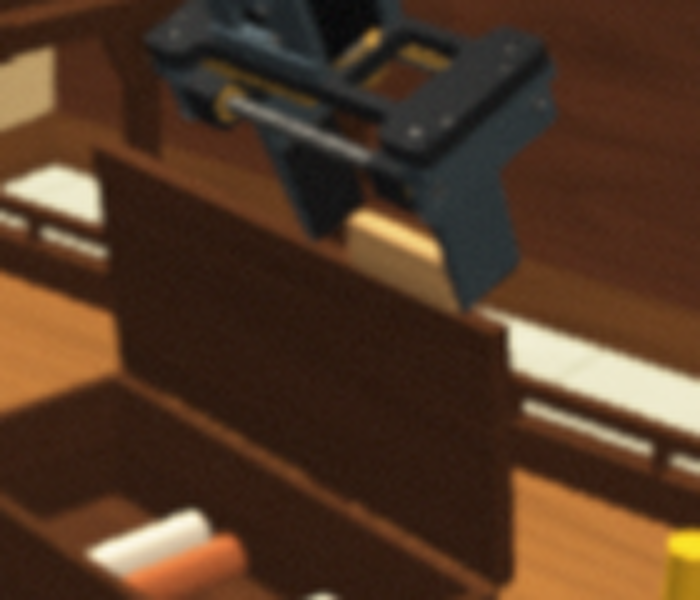

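Emit:
move_arm --pt "0 0 0 0 0 -12 1" --pt "0 0 0 0 0 -30 1" --pt "0 0 0 0 0 -55 1" --pt "0 0 0 0 0 -85 1" --pt "0 0 0 0 0 -85 1"

```text
time_s: 19.58
ee_pos: [0.6473, -0.0942, 0.3165]
eef_rot: [0.971, -0.089, 0.222, 0.02]
wrist_force: [-0.6, 0.1, 2.1]
finger_gap: 1.002
```

```bash
cat > fin.py <<'E'
from st import *; import sys
c=cams.capture('side'); cv2.imwrite(f'pics/side{sys.argv[1]}.png',cv2.resize(c['color'][60:320,170:400],None,fx=2.3,fy=2.3,interpolation=cv2.INTER_CUBIC))
Q=(cloud(c)-T[:3,3])@T[:3,:3]*1000
m=(Q[...,2]>120)&(Q[...,2]<210)&(Q[...,0]>0)&(Q[...,0]<110)&((Q[...,1]>-20)&(Q[...,1]<120))
P=Q[m]; k=np.polyfit(P[:,2],P[:,0],1); print(m.sum(),'lid angle by depth',np.pi/2+np.arctan(k[0]))
m=(Q[...,2]>128)&(Q[...,2]<150)&(Q[...,0]>-130)&(Q[...,0]<-60)&(Q[...,1]>110)&(Q[...,1]<150); print('knob',m.sum(),np.median(Q[m],0))
for t in ('teapot','cup0','incense_bowl','candlestick'): 
    from bench import search_frame; print(t,[np.round(d['box']).tolist() for d in search_frame(c,t)])
E
python3 fin.py 22
```

```text
grasp chest [  26.4  -90.6  326.4 1000. ] ang -0.9638744590159617 rad 207.63859755296866 1.002153113027442 [-0.156  0.158  1.571 -0.014  0.963  1.603] [-0.6  0.1  2.1] 19.5833
999 lid angle by depth 1.448329187617233
knob 50 [-107.58620144  127.89226311  137.93898949]
teapot [[326.0, 241.0, 384.0, 320.0]]
cup0 [[273.0, 270.0, 293.0, 297.0], [167.0, 196.0, 189.0, 223.0], [208.0, 229.0, 228.0, 252.0]]
incense_bowl [[202.0, 156.0, 237.0, 187.0], [191.0, 46.0, 345.0, 261.0]]
candlestick [[358.0, 198.0, 384.0, 269.0]]
```

View pics/side22.png

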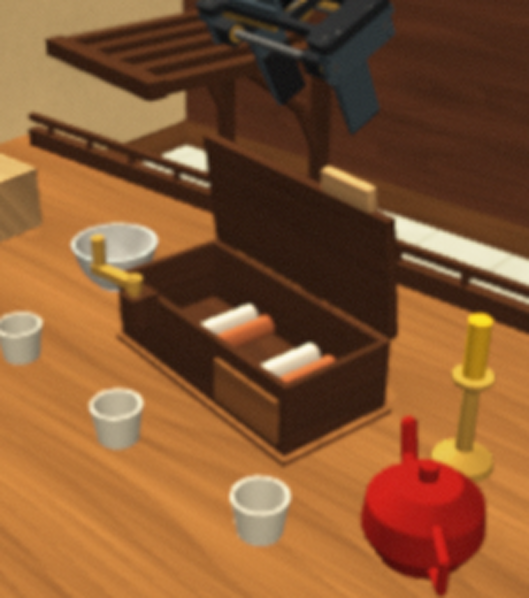

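Emit:
move_arm --pt "0 0 0 0 0 -15 1" --pt "0 0 0 0 0 -15 1" --pt "0 0 0 0 0 -15 1"

```text
time_s: 20.08
ee_pos: [0.6402, -0.093, 0.3212]
eef_rot: [0.972, -0.089, 0.216, 0.02]
wrist_force: [0.7, 0.2, -0.4]
finger_gap: 0.997
```

Run:
```python
from bench import order,ctrl
s=ctrl.observe(); print(s['time_s'],s['wrist_force'],s['dq'].round(3)); print(order.finish_job())
```

```text
20.0833 [ 0.69111659  0.17339867 -0.4224823 ] [-0.002  0.012  0.016 -0.001  0.002  0.002]
the job is handed in; nothing more can be done
None
```

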